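# Stack gift cartons in a counter display, price labels up

## Task

Roll the hexagonal gift cartons over until the price label of each is on top, and stack all of them in the display tray: one carton lying flat in each well; then the two wooden strips square across both cartons, one on either side of the labels, over the cartons' ends and clear of the labels; then the remaining cartons on the strips, lying the same way as those below, labels up, squarely over the strips so that they too bear on them only with their ends. Leave the other things on the counter where they are.

Things in the scene. Friction and masses are not known exactly. Their poses are not given: they have to be found in the camera images.
- carton1: Closed hexagonal cardboard carton lying on a flat: 66 mm long, 48 mm across flats, 55 across corners, 0.08 to 0.17 kg; 3 or 4 of 5 are present. Origin at its centre; x along its length; z out of the long flat with the white price label (20 x 18 mm, mid-flat). On both end faces a white line (6 x 20 mm) runs from the centre towards the label side. Can be held by its end faces (66 mm).
- carton2: Closed hexagonal cardboard carton lying on a flat: 66 mm long, 48 mm across flats, 55 across corners, 0.08 to 0.17 kg; 3 or 4 of 5 are present. Origin at its centre; x along its length; z out of the long flat with the white price label (20 x 18 mm, mid-flat). On both end faces a white line (6 x 20 mm) runs from the centre towards the label side. Can be held by its end faces (66 mm).
- carton3: Closed hexagonal cardboard carton lying on a flat: 66 mm long, 48 mm across flats, 55 across corners, 0.08 to 0.17 kg; 3 or 4 of 5 are present. Origin at its centre; x along its length; z out of the long flat with the white price label (20 x 18 mm, mid-flat). On both end faces a white line (6 x 20 mm) runs from the centre towards the label side. Can be held by its end faces (66 mm).
- carton4: Closed hexagonal cardboard carton lying on a flat: 66 mm long, 48 mm across flats, 55 across corners, 0.08 to 0.17 kg; 3 or 4 of 5 are present. Origin at its centre; x along its length; z out of the long flat with the white price label (20 x 18 mm, mid-flat). On both end faces a white line (6 x 20 mm) runs from the centre towards the label side. Can be held by its end faces (66 mm).
- carton5: Closed hexagonal cardboard carton lying on a flat: 66 mm long, 48 mm across flats, 55 across corners, 0.08 to 0.17 kg; 3 or 4 of 5 are present. Origin at its centre; x along its length; z out of the long flat with the white price label (20 x 18 mm, mid-flat). On both end faces a white line (6 x 20 mm) runs from the centre towards the label side. Can be held by its end faces (66 mm).
- strip1: A plain wooden spacer strip, 130 mm long and 12 x 12 mm square, about 20 g, lying on the counter. Origin at its centre, x along its length.
- strip2: A plain wooden spacer strip, 130 mm long and 12 x 12 mm square, about 20 g, lying on the counter. Origin at its centre, x along its length.
- tray: Low wooden display tray, fixed, 120 (x) x 140 (y) mm, 14 mm high. Origin: centre of its underside, z up. Two shallow wells, 78 (x) x 46 (y) mm and 6 mm deep (floor 8 mm above the counter), middles at y = +33 and -33 mm. A carton lies in each well, flat on its floor, along the tray's x, its top then 56 mm above the counter. Strips lie along the tray's y, above the tray.
- coin_dish: A round black coin dish, loose on the counter, 84 mm across and 22 mm high. Origin at the centre of its underside. A bystander.
- mouse: A black computer mouse, 105 x 60 x 30 mm. Origin at the centre of its underside. A bystander.
- calculator: A flat calculator, 150 x 75 mm, 15 mm high. Origin at the centre of its underside. A bystander.
- label_roll: A roll of paper labels lying flat, 68 mm across, 30 mm high. Origin at the centre of its underside. A bystander.

How it is judged:
At the end, for the whole second after the job is handed in: Every carton label up (7 deg), along tray x (11 deg, 25 mm), flat in a well (10 mm off its middle) or on the strips (50 mm off in y). Strips on the lower cartons along tray y (10 deg, 19 mm), one each side, centre line 14.5 to 31 mm from each carton's middle. At rest (angle between each of carton1, carton2, carton3, carton4, carton5's own z axis and vertical below 0.12 rad and angle between the x axis of each of carton1, carton2, carton3, carton4, carton5 and the x axis of tray, either way round below 0.2 rad and x of carton1 in the frame of tray between -0.025 and 0.025 m and linear speed of each of carton1, carton2, carton3, carton4, carton5, strip1, strip2 below 0.02 m/s and ((z of carton1 in the frame of tray between 0.028 and 0.036 m and y of carton1 in the frame of tray between 0.023 and 0.043 m) or (z of carton1 in the frame of tray between 0.028 and 0.036 m and y of carton1 in the frame of tray between -0.043 and -0.023 m) or (z of carton1 in the frame of tray between 0.087 and 0.097 m and y of carton1 in the frame of tray between -0.05 and 0.05 m)) and (x of strip1 in the frame of carton1 between 0.0145 and 0.031 m or x of strip1 in the frame of carton1 between -0.031 and -0.0145 m) and (x of strip2 in the frame of carton1 between 0.0145 and 0.031 m or x of strip2 in the frame of carton1 between -0.031 and -0.0145 m) and x of carton2 in the frame of tray between -0.025 and 0.025 m and ((z of carton2 in the frame of tray between 0.028 and 0.036 m and y of carton2 in the frame of tray between 0.023 and 0.043 m) or (z of carton2 in the frame of tray between 0.028 and 0.036 m and y of carton2 in the frame of tray between -0.043 and -0.023 m) or (z of carton2 in the frame of tray between 0.087 and 0.097 m and y of carton2 in the frame of tray between -0.05 and 0.05 m)) and (x of strip1 in the frame of carton2 between 0.0145 and 0.031 m or x of strip1 in the frame of carton2 between -0.031 and -0.0145 m) and (x of strip2 in the frame of carton2 between 0.0145 and 0.031 m or x of strip2 in the frame of carton2 between -0.031 and -0.0145 m) and x of carton3 in the frame of tray between -0.025 and 0.025 m and ((z of carton3 in the frame of tray between 0.028 and 0.036 m and y of carton3 in the frame of tray between 0.023 and 0.043 m) or (z of carton3 in the frame of tray between 0.028 and 0.036 m and y of carton3 in the frame of tray between -0.043 and -0.023 m) or (z of carton3 in the frame of tray between 0.087 and 0.097 m and y of carton3 in the frame of tray between -0.05 and 0.05 m)) and (x of strip1 in the frame of carton3 between 0.0145 and 0.031 m or x of strip1 in the frame of carton3 between -0.031 and -0.0145 m) and (x of strip2 in the frame of carton3 between 0.0145 and 0.031 m or x of strip2 in the frame of carton3 between -0.031 and -0.0145 m) and x of carton4 in the frame of tray between -0.025 and 0.025 m and ((z of carton4 in the frame of tray between 0.028 and 0.036 m and y of carton4 in the frame of tray between 0.023 and 0.043 m) or (z of carton4 in the frame of tray between 0.028 and 0.036 m and y of carton4 in the frame of tray between -0.043 and -0.023 m) or (z of carton4 in the frame of tray between 0.087 and 0.097 m and y of carton4 in the frame of tray between -0.05 and 0.05 m)) and (x of strip1 in the frame of carton4 between 0.0145 and 0.031 m or x of strip1 in the frame of carton4 between -0.031 and -0.0145 m) and (x of strip2 in the frame of carton4 between 0.0145 and 0.031 m or x of strip2 in the frame of carton4 between -0.031 and -0.0145 m) and x of carton5 in the frame of tray between -0.025 and 0.025 m and ((z of carton5 in the frame of tray between 0.028 and 0.036 m and y of carton5 in the frame of tray between 0.023 and 0.043 m) or (z of carton5 in the frame of tray between 0.028 and 0.036 m and y of carton5 in the frame of tray between -0.043 and -0.023 m) or (z of carton5 in the frame of tray between 0.087 and 0.097 m and y of carton5 in the frame of tray between -0.05 and 0.05 m)) and (x of strip1 in the frame of carton5 between 0.0145 and 0.031 m or x of strip1 in the frame of carton5 between -0.031 and -0.0145 m) and (x of strip2 in the frame of carton5 between 0.0145 and 0.031 m or x of strip2 in the frame of carton5 between -0.031 and -0.0145 m) and angle between the x axis of each of strip1, strip2 and the y axis of tray, either way round below 0.17 rad and y of strip1 in the frame of tray between -0.019 and 0.019 m and z of strip1 in the frame of tray between 0.058 and 0.067 m and y of strip2 in the frame of tray between -0.019 and 0.019 m and z of strip2 in the frame of tray between 0.058 and 0.067 m and ((x of strip1 in the frame of tray below 0 m and x of strip2 in the frame of tray above 0 m) or (x of strip2 in the frame of tray below 0 m and x of strip1 in the frame of tray above 0 m))); the robot touches nothing.
It fails at once if the coin dish is moved more than 5 cm (distance of coin_dish from where it was at the start of the episode above 0.05 m).
It fails at once if the mouse is moved more than 5 cm (distance of mouse from where it was at the start of the episode above 0.05 m).
It fails at once if the calculator is moved more than 5 cm (distance of calculator from where it was at the start of the episode above 0.05 m).
It fails at once if the label roll is moved more than 5 cm (distance of label_roll from where it was at the start of the episode above 0.05 m).
Of carton1, carton2, carton3, carton4, carton5 only 3 to 4 are there at a start; the rules pass over those that are not, and their reading is None.
At some moment in a run one of carton1, carton2, carton3, carton4, carton5 may be knocked a few centimetres aside while the robot is not near it.
Once in a run the grip may slacken for a moment while it holds something.
It also fails if it takes over 210 s, if anything falls off the work surface, if the arm or the gripper's body presses on something with over 40 N, if the wrist force passes 120 N, or if a joint passes its speed limit or range.

## Robot

A 6-joint arm with a two-finger parallel gripper is mounted at the origin on the work surface. World frame = base frame: x ahead of the robot, y to its left, z up, the work surface at z = 0. Lengths are in m, angles in rad, forces in N, time in s.
With the tool pointing down it reaches from about 0.35 to 0.775 m from the base axis. Payload 5.5 kg.
Tool frame: the origin (TCP) lies between the finger pads; the fingertips stand 22 mm ahead of it and the grasp point (between the pads) lies 3 mm ahead of it; z points along the fingers, y is the line along which they close (so a half turn about z gives the same grasp; the last joint's range is limited). The gripper opens to 85 mm and grips with 20 to 120 N. Pads are 22 mm wide; open, the fingers measure 114 mm over their backs; the gripper's body (76 mm by 85 mm) begins 54 mm behind the grasp point. The pads swing forward as they close: fully open they stand 13 mm farther back than shut.
Start: joints at [-1.322, 0.313, 0.046, 1.304, 0, 1.431], TCP at [0.218, -0.532, 0.253] pointing down, gripper open.
Joint ranges: [-2.76, 2.76], [-0.86, 1.69], [-1.03, 1.26], [-2.2, 2.34], [-1.47, 1.5], [-3.14, 3.14]. Speed limits (rad/s): [2.57, 2.57, 3.14, 3.14, 3.14, 3.14].

## Interface

Orientations are given as a unit quaternion [w, x, y, z].
In Python, from workcell import env gives the robot as it stands.
- The arm moves only by the tool nudge_tcp, called after "Emit:" as name(argument=value, ...) on one line, values as JSON. Schema: {"type":"object","properties":{"rows":{"type":"array","items":{"type":"number"},"minItems":6,"maxItems":48},"finger_gap":{"type":"number"},"squeeze":{"type":"number"},"only":{"type":"string"},"quiet":{"type":"boolean"},"lines":{"type":"string"}},"required":["rows"],"additionalProperties":false}. rows is one flat list of numbers that holds 1 to 8 rows one after another, with no inner brackets; each row has 6 numbers: dx, dy, dz in m, then a rotation vector rx, ry, rz in rad; each row is the pose to reach, as a shift and turn from the pose commanded when the call began, along the tool's axes at that moment; what a row does not reach only later rows make up. A row lasts 1/8 s, in which the tool goes at most 0.0625 m and 0.188 rad, less where a joint would pass 70% of its speed; a pose out of reach is approached as far as the arm can. finger_gap is the finger opening in m, set as the call begins (left out keeps the last). The fingers move at their own pace and stop on an object; squeeze is the grip in N (left out, the last holds). Time passes only in rows, so rows that do not move let the fingers close. The tool returns the time, the measured TCP pose, the force, the opening and the grip force at its end. only (a regular expression) keeps the lines of the reply that match it, lines (a string "A,B") keeps lines A to B, and quiet returns only ok. Input that does not fit is refused with a message, and nothing moves.
- env.get_state(): the state, without advancing time (a new reading comes with each control period).
- env.read_camera(name): name is "side" or "top" or "wrist"; returns a dict with "image" (420x560x3 uint8, red, green, blue), "K" (3x3 intrinsics, pixels), "R" (3x3) and "t" (3): a world point X has camera coordinates R X + t. Camera axes: x right, y down, z forward; pixel columns grow to the right and rows downward; lengths in m; the calibration is good to about 2 mm. A picture is of the moment at which its call begins. There is no depth.
- env.hand_in(): hands the job in; it is judged then, once.
The state is a dict: "clock": time; "joint_pos": joint angles; "qvel": joint speeds; "tau": joint torques, N m; "tcp_pos": TCP position; "orientation": TCP orientation; "wrist_force": force on the tool from outside, world axes, zero at the start; "ft_torque": the same for the moment, N m; "finger_gap": finger opening in m; "grip_force": force on a finger pad.
Only numpy, scipy, OpenCV 4.12 (cv2) and the standard library are available. Lean on these libraries where they do the work, as an engineer would, in place of code of your own. Each camera call takes 0.05 s, during which the arm holds its last target. There are 200 camera calls.

## Working session

There is one attempt and no reset: what is moved stays moved. The work goes in short steps, Python scripts to look and compute and a tool call to move; the robot and the scene stay as the last step left them, time stands still between calls to the robot, and variables do not carry over. Pictures are saved under pics/ and viewed, at most 15 in all, crops included, and the job is handed in when it is done.

```bash
ls; mkdir -p pics; python3 - <<'E'
from workcell import env
import cv2
for n in ("top","side"):
    c=env.read_camera(n); cv2.imwrite(f"pics/{n}0.png",c["image"][:,:,::-1]); print(n,c["K"],c["R"],c["t"])
print(env.get_state())
E
```

```text
pics
workcell.py
top [[485.80032175   0.         283.25804185]
 [  0.         485.80032175 217.32749936]
 [  0.           0.           1.        ]] [[ 0.01738608 -0.99969116  0.01775688]
 [-0.9946957  -0.01909451 -0.10107352]
 [ 0.10138136 -0.01590542 -0.99472048]] [-0.02531724  0.56946889  1.33121081]
side [[453.9252469    0.         280.47534604]
 [  0.         453.9252469  205.83345509]
 [  0.           0.           1.        ]] [[ 0.97679205 -0.21414051  0.00459783]
 [-0.16258348 -0.75525018 -0.63495179]
 [ 0.13944141  0.61946833 -0.77253808]] [-0.53361305  0.12665821  0.90776024]
{'clock': 0.1, 'joint_pos': array([-1.32161324e+00,  3.13951229e-01,  4.51148541e-02,  1.30361535e+00,
        1.46216142e-05,  1.43121820e+00]), 'qvel': array([-0.00125589, -0.00010266,  0.00272617, -0.00012992,  0.00032215,
       -0.00098345]), 'tau': array([ 4.32187429e-03, -4.81725168e+01,  2.99244958e+01,  1.26796751e-02,
        2.23890129e-05,  1.63062225e-06]), 'tcp_pos': array([ 0.21785272, -0.53168503,  0.25249237]), 'orientation': array([-8.26859011e-04,  9.81167164e-01,  1.93158772e-01, -3.80375433e-05]), 'wrist_force': array([-1.32402584, -0.20431122, -0.49035582]), 'ft_torque': array([-0.03305754,  0.0078118 , -0.01874518]), 'grip_force': 0.0, 'finger_gap': 0.08524907859599705}
```
View pics/top0.png

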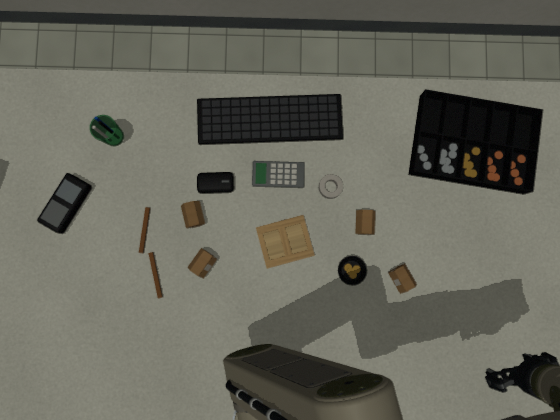

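View pics/side0.png

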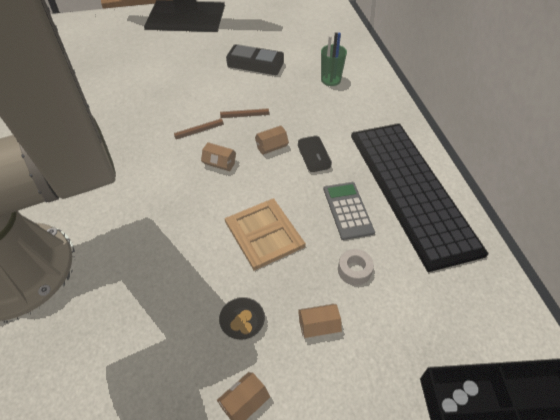

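The top view shows four cartons at about (192,214), (203,263), (366,222) and (402,278). The strips are at (145,230) and (156,275), and the tray is at (286,242). Both views show labels on the sides of some cartons. I'll measure these and enlarge the cartons.

```bash
cat > h.py <<'E'
import numpy as np, cv2, os
from scipy.spatial.transform import Rotation as Ro
from workcell import env
def ray(c,p):
    C=-c["R"].T@c["t"]; d=c["R"].T@np.linalg.inv(c["K"])@np.array([p[0],p[1],1.]); return C,d/np.linalg.norm(d)
def plane(c,p,z):
    C,d=ray(c,p); return C+d*(z-C[2])/d[2]
def tri(*cp):
    A=np.zeros((3,3));b=np.zeros(3);L=[]
    for c,p in cp:
        C,d=ray(c,p);P=np.eye(3)-np.outer(d,d);A+=P;b+=P@C;L.append((C,P))
    X=np.linalg.solve(A,b); return X,max(np.linalg.norm(P@(X-C)) for C,P in L)
def proj(c,X):
    q=c["K"]@(c["R"]@np.asarray(X,float)+c["t"]); return q[:2]/q[2]
def blobs(img,lo,hi,amin=60):
    m=cv2.inRange(cv2.cvtColor(img,cv2.COLOR_RGB2HSV),lo,hi)
    return [k for k in cv2.findContours(m,cv2.RETR_EXTERNAL,cv2.CHAIN_APPROX_NONE)[0] if cv2.contourArea(k)>amin]
def Rdown(yaw,tilt=0):
    # tool z down, tool y at world angle yaw; tilt about tool y
    y=np.array([np.cos(yaw),np.sin(yaw),0]);z=np.array([0,0,-1.]);x=np.cross(y,z)
    return np.c_[x,y,z]@Ro.from_rotvec([0,tilt,0]).as_matrix()
def q2m(q): return Ro.from_quat(np.r_[q[1:],q[0]]).as_matrix()
def delta(p,Rt,p0=None,R0=None):
    s=env.get_state()
    if p0 is None: p0=s["tcp_pos"];R0=q2m(s["orientation"])
    return np.r_[R0.T@(np.asarray(p)-p0),Ro.from_matrix(R0.T@Rt).as_rotvec()].round(4)
E
python3 - <<'E'
from h import *
I={n:env.read_camera(n) for n in("top","side")}
for n,c in I.items():
    for k in blobs(c["image"],(4,90,40),(22,255,255)):
        r=cv2.minAreaRect(k); print(n,np.round(r[0]),np.round(r[1]),round(r[2]), plane(c,r[0],.03).round(3))
    np.save(n,c["image"])
def crop(c,p,r=22): x,y=map(int,p);return cv2.resize(c["image"][max(0,y-r):y+r,x-r:x+r],(200,200),interpolation=cv2.INTER_CUBIC)
t=[(192,214),(203,263),(366,222),(402,278)]
s=[proj(I["side"],plane(I["top"],p,.024)) for p in t]; print(s)
im=np.vstack([np.hstack([crop(I["top"],p) for p in t]),np.hstack([crop(I["side"],p,min(30,int(419-p[1]))) for p in s])])
cv2.imwrite("pics/m.png",im[:,:,::-1])
E
```

```text
top [402. 278.] [26. 19.] 60 [ 0.406 -0.348  0.03 ]
top [352. 269.] [16. 14.] 45 [ 0.43  -0.207  0.03 ]
top [155. 275.] [46.  4.] 78 [0.404 0.335 0.03 ]
top [202. 263.] [19. 25.] 36 [0.438 0.208 0.03 ]
top [285. 241.] [42. 49.] 75 [ 0.503 -0.02   0.03 ]
top [365. 222.] [23. 18.] 90 [ 0.562 -0.244  0.03 ]
top [144. 230.] [ 5. 46.] 9 [0.528 0.372 0.03 ]
top [192. 214.] [25. 19.] 76 [0.575 0.239 0.03 ]
top [515. 173.] [25.  9.] 66 [ 0.709 -0.672  0.03 ]
top [493. 169.] [24. 12.] 90 [ 0.72 -0.61  0.03]
top [469. 165.] [25. 12.] 82 [ 0.729 -0.541  0.03 ]
side [244. 398.] [33. 46.] 49 [ 0.41  -0.352  0.03 ]
side [240. 322.] [23. 21.] 90 [ 0.425 -0.221  0.03 ]
side [321. 320.] [27. 38.] 81 [ 0.565 -0.249  0.03 ]
side [264. 231.] [62. 57.] 60 [ 0.505 -0.036  0.03 ]
side [216. 155.] [28. 18.] 16 [0.436 0.209 0.03 ]
side [273. 138.] [17. 26.] 72 [0.579 0.238 0.03 ]
side [198. 127.] [ 2. 48.] 73 [0.404 0.316 0.03 ]
side [244. 112.] [ 2. 46.] 86 [0.527 0.352 0.03 ]
side [128.   3.] [ 6. 54.] 90 [0.237 1.001 0.03 ]
[array([270.88667072, 139.26844231]), array([217.69968953, 157.32580294]), array([318.5320293 , 321.63393624]), array([242.23377005, 397.90529954])]
```

View pics/m.png

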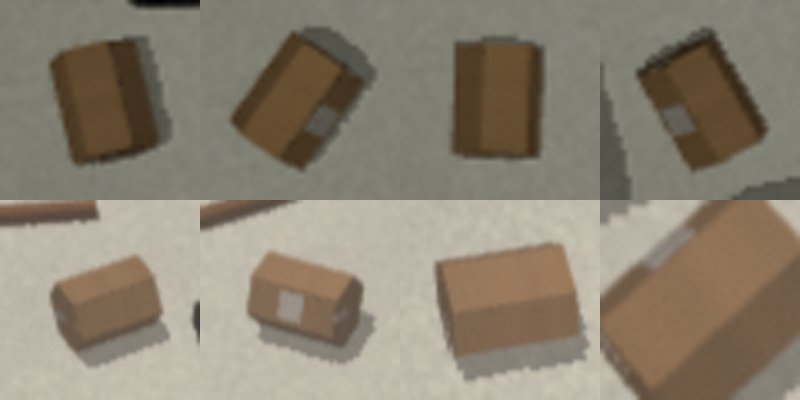

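The crops show B (0.44,0.21) and D (0.41,-0.35) with their labels on an upper side flat, 60° from the top. A (0.575,0.24) and C (0.56,-0.25) show no label, so theirs must be underneath. Next I need the wrist camera for their end lines and exact poses.

```bash
python3 - <<'E'
from h import *
c=env.read_camera("wrist");s=env.get_state();R0=q2m(s["orientation"])
C=-c["R"].T@c["t"]
print("cam in tool",R0.T@(C-s["tcp_pos"]),"\naxes\n",(c["R"]@R0).round(3),c["K"][0,0])
print(R0.round(3))
# view positions
for p in([.50,-.25,.33],[.35,-.25,.2]): print(delta(p,R0))
E
```

```text
cam in tool [ 0.07131328  0.00017071 -0.11917765] 
axes
 [[ 0.002  1.     0.001]
 [-0.96   0.003 -0.282]
 [-0.282 -0.001  0.96 ]] 310.27240470514107
[[ 0.925  0.379 -0.   ]
 [ 0.379 -0.925  0.001]
 [ 0.    -0.001 -1.   ]]
[ 0.3679 -0.154  -0.0769  0.      0.      0.    ]
[ 0.2291 -0.2108  0.0531  0.      0.      0.    ]
```

Emit:
nudge_tcp(rows=[0.062, -0.014, 0, 0, 0, 0, 0.12, -0.028, 0, 0, 0, 0, 0.18, -0.042, 0.01, 0, 0, 0, 0.24, -0.056, 0.02, 0, 0, 0, 0.30, -0.07, 0.03, 0, 0, 0, 0.36, -0.084, 0.04, 0, 0, 0, 0.42, -0.098, 0.05, 0, 0, 0, 0.479, -0.108, 0.05, 0, 0, 0], finger_gap=0.085)

```text
clock: 1.25
tcp_pos: [0.6213, -0.2488, 0.2022]
orientation: [-0.0, 0.981, 0.193, -0.001]
wrist_force: [0.0, -1.0, -0.4]
finger_gap: 0.0847
grip_force: 0.0
```

Emit:
nudge_tcp(rows=[0, 0, 0, 0, 0, 0])

```text
clock: 1.38
tcp_pos: [0.6231, -0.2474, 0.2019]
orientation: [-0.0, 0.981, 0.196, -0.0]
wrist_force: [-1.4, 0.0, -0.5]
finger_gap: 0.0848
grip_force: 0.0
```

```bash
python3 - <<'E'
from h import *
c=env.read_camera("wrist"); np.savez("w1",**c)
cv2.imwrite("pics/w1.png",cv2.resize(c["image"],(784,588))[:,:,::-1])
E
```

```text
(no output)
```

View pics/w1.png

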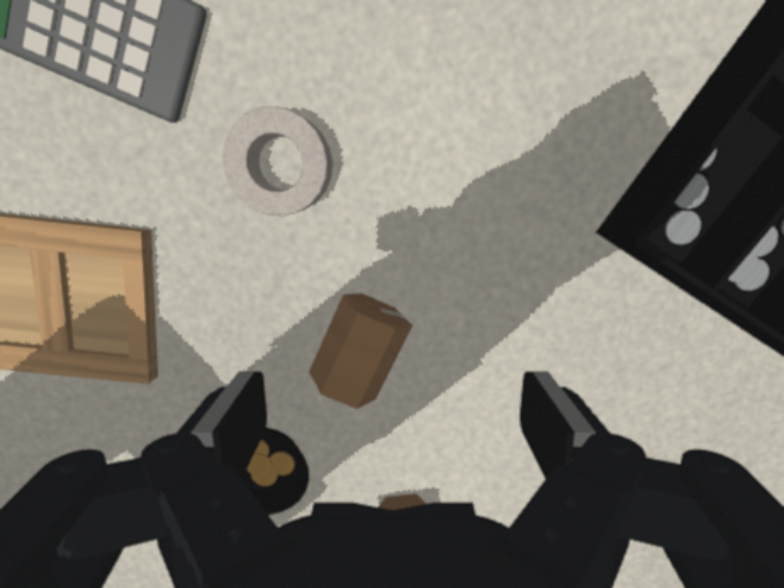

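C is at (360,350) in this view, with a white mark on its far end at (390,312). I'll zoom in and then look at A's end in the same way.

```bash
python3 - <<'E'
from h import *
c=np.load("w1.npz");s=env.get_state();R0=q2m(s["orientation"])
im=c["image"][195:300,205:310]; cv2.imwrite("pics/w1z.png",cv2.resize(np.clip(im*2.,0,255).astype(np.uint8),(525,525),interpolation=cv2.INTER_CUBIC)[:,:,::-1])
print(delta([.63,.2,.2],Rdown(-1.18-0.6)),delta([.63,.2,.2],R0), s["joint_pos"].round(3))
E
```

```text
[ 1.795e-01 -4.115e-01  2.300e-03 -4.000e-04  1.100e-03  6.016e-01] [ 0.1795 -0.4115  0.0023  0.      0.      0.    ] [-0.501  0.518  0.23   1.284 -0.     2.249]
```

View pics/w1z.png

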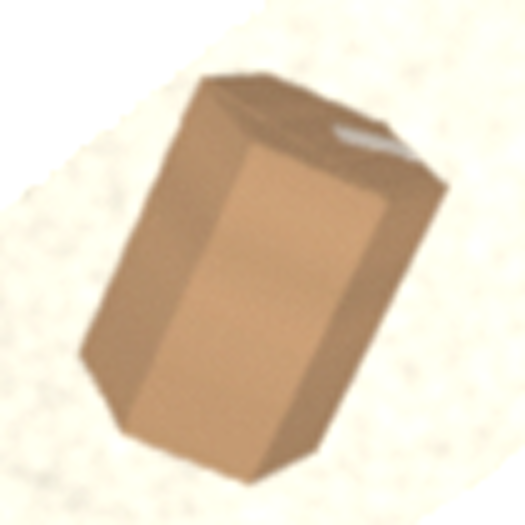

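C's label points to the lower flat on the −y side, so it needs a 120° roll about −x. Now A.

Emit:
nudge_tcp(rows=[0.022, -0.056, 0, 0, 0, 0, 0.045, -0.112, 0, 0, 0, 0, 0.07, -0.168, 0, 0, 0, 0, 0.092, -0.224, 0, 0, 0, 0, 0.115, -0.28, 0, 0, 0, 0, 0.138, -0.33, 0, 0, 0, 0, 0.16, -0.38, 0, 0, 0, 0, 0.18, -0.411, 0, 0, 0, 0], finger_gap=0.085)

```text
clock: 2.42
tcp_pos: [0.6303, 0.1988, 0.2038]
orientation: [0.0, 0.981, 0.193, -0.0]
wrist_force: [0.2, -0.2, 0.4]
finger_gap: 0.0851
grip_force: 0.0
```

Emit:
nudge_tcp(rows=[0, 0, 0, 0, 0, 0, 0, 0, 0, 0, 0, 0])

```text
clock: 2.68
tcp_pos: [0.6308, 0.1964, 0.2033]
orientation: [0.0, 0.981, 0.193, -0.0]
wrist_force: [0.2, -0.4, 0.1]
finger_gap: 0.0851
grip_force: 0.0
```

```bash
python3 - <<'E'
from h import *
c=env.read_camera("wrist"); np.savez("w2",**c)
print(env.get_state()["joint_pos"].round(3))
u,v=proj(c,[.575,.24,.03]).astype(int); print(u,v)
im=c["image"]; z=im[max(0,v-60):v+60,u-60:u+60]
z=cv2.resize(np.clip(z*1.6,0,255).astype(np.uint8),(420,420),interpolation=cv2.INTER_CUBIC)
cv2.imwrite("pics/w2.png",np.hstack([cv2.resize(im,(370,420))*1,z])[:,:,::-1])
E
```

```text
[ 1.800e-01  4.990e-01  2.030e-01  1.275e+00 -1.000e-03  2.935e+00]
218 232
```

View pics/w2.png

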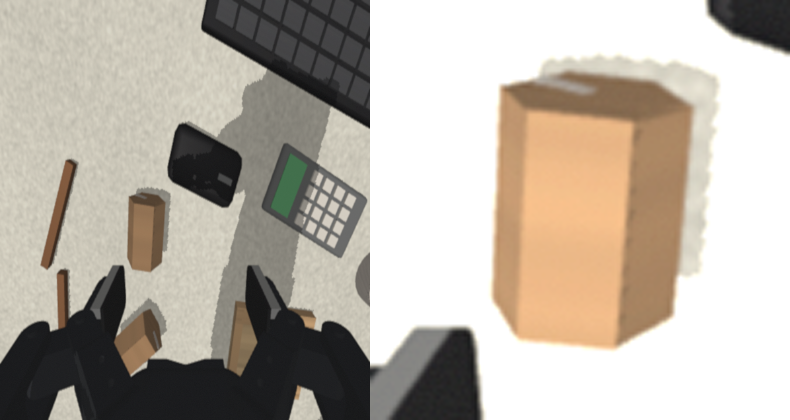

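A's label points to the lower flat on the +y side, so it needs 120° about +x. From the top-flat corners I get poses and check sizes (66 × 27.7 mm at z=0.048). I also measure the heights across two views.

```bash
python3 - <<'E'
from h import *
w1=np.load("w1.npz");w2=np.load("w2.npz")
def rep(n,c,o,sc,pts):
    P=np.array([plane(c,(np.array(o)+np.array(p)/sc),.048) for p in pts])
    f,nn=(P[0]+P[1])/2,(P[2]+P[3])/2; d=f-nn
    print(n,"centre",P.mean(0).round(4),"len",np.linalg.norm(d).round(4),"w",np.linalg.norm(P[0]-P[1]).round(4),np.linalg.norm(P[2]-P[3]).round(4),"axis",np.arctan2(d[1],d[0]).round(3))
rep("A",w2,(158,172),3.5,[(153,108),(265,123),(149,338),(245,348)])
rep("C",w1,(205,195),5,[(250,145),(390,205),(125,433),(248,483)])
top=dict(env.read_camera("top"))
print(proj(w2,[.404,.335,.012]),proj(w2,[.53,.37,.012]))
im=w2["image"]
for k in blobs(im,(4,90,40),(22,255,255),150):
    r=cv2.minAreaRect(k);b=cv2.boxPoints(r);print("w2",np.round(r[0]),np.round(r[1]),round(r[2]))
t=top["image"]
for k in blobs(t,(4,90,40),(22,255,255),100):
    r=cv2.minAreaRect(k); a,b=r[1]
    bp=cv2.boxPoints(r); 
    e=[(bp[0]+bp[1])/2,(bp[2]+bp[3])/2] if np.linalg.norm(bp[0]-bp[1])<np.linalg.norm(bp[1]-bp[2]) else [(bp[1]+bp[2])/2,(bp[3]+bp[0])/2]
    z=.006 if min(a,b)<8 else .03
    E=[plane(top,x,z) for x in e]; d=E[1]-E[0]; d*=np.sign(d[0]); print("top",np.round(r[0]),((E[0]+E[1])/2).round(4),np.linalg.norm(d).round(3),np.arctan2(d[1],d[0]).round(3))
# tray: colour mask in top, light wood
ks=max(blobs(t,(4,60,90),(30,200,255),600),key=cv2.contourArea); r=cv2.minAreaRect(ks);bp=cv2.boxPoints(r)
P=np.array([plane(top,x,.014) for x in bp]);print("tray",P.mean(0).round(4),[np.linalg.norm(P[i]-P[i-1]).round(4) for i in range(4)],[np.arctan2(*(P[i]-P[i-1])[[1,0]]).round(3) for i in range(4)])
E
```

```text
A centre [0.5762 0.2397 0.048 ] len 0.0659 w 0.0293 0.0267 axis 0.282
C centre [ 0.5635 -0.2462  0.048 ] len 0.065 w 0.0286 0.0263 axis -0.031
[ 96.90526925 326.04146195] [ 91.02285575 220.1014342 ]
w2 [461. 315.] [36. 16.] 39
w2 [210. 341.] [44. 66.] 59
w2 [369. 339.] [38. 71.] 11
w2 [ 94. 299.] [59. 15.] 88
w2 [219. 232.] [54. 76.] 5
w2 [ 88. 214.] [ 16. 114.] 21
top [402. 278.] [ 0.4057 -0.3478  0.03  ] 0.071 0.523
top [352. 269.] [ 0.4293 -0.2081  0.03  ] 0.047 0.8
top [285. 241.] [ 0.5031 -0.0202  0.03  ] 0.137 -1.282
top [365. 222.] [ 0.5625 -0.2443  0.03  ] 0.065 0.0
top [515. 173.] [ 0.7088 -0.6715  0.03  ] 0.071 0.387
top [493. 168.] [ 0.7211 -0.61    0.03  ] 0.072 -0.027
top [467. 166.] [ 0.7275 -0.537   0.03  ] 0.073 0.339
tray [ 0.5153 -0.0591  0.014 ] [np.float64(0.121), np.float64(0.0626), np.float64(0.1212), np.float64(0.0621)] [np.float64(0.262), np.float64(-1.306), np.float64(-2.884), np.float64(1.832)]
```

Sizes match. Now to pick A with the tool along its axis, tilted −30°, and roll it +60°. I compute the steps first.

```bash
cat >> h.py <<'E'
def pose(c,yaw,tilt=0,back=0.,off=.003):
    "TCP pose with grasp point off behind point c along the tool, then 'back' further back"
    R=Rdown(yaw,tilt); return np.asarray(c,float)-R[:,2]*(.003+off+back),R
def seq(*T,p0=None,R0=None):
    for p,R in T:
        d=delta(p,R,p0,R0); print(d, "n>=",round(max(np.linalg.norm(d[:3])/.0625,np.linalg.norm(d[3:])/.188),1), np.round(p,3)); p0,R0=p,R
E
python3 - <<'E'
from h import *
c=[.5765,.2395,.024];y=.282;t=np.pi/6
seq(pose(c,y,-t,.08),pose(c,y,-t),pose(np.add(c,[0,0,.05]),y,-t),pose(np.add(c,[0,0,.05]),y,t),pose(np.add(c,[0,0,.002]),y,t),pose(c,y,t,.07),pose(c,y,-t,.07),pose(c,y,-t))
E
```

```text
[-0.0295 -0.1036  0.1049 -0.3832 -0.4249 -1.43  ] n>= 8.2 [0.565 0.281 0.098]
[-0.    0.    0.08  0.    0.    0.  ] n>= 1.3 [0.576 0.242 0.029]
[-0.025   0.     -0.0433  0.      0.      0.    ] n>= 0.8 [0.576 0.242 0.079]
[-0.0052  0.      0.003  -0.      1.0472  0.    ] n>= 5.6 [0.577 0.237 0.079]
[-0.024   0.      0.0416  0.      0.      0.    ] n>= 0.8 [0.577 0.237 0.031]
[-0.001  -0.     -0.0683  0.      0.      0.    ] n>= 1.1 [0.587 0.203 0.09 ]
[ 0.0658 -0.      0.038   0.     -1.0472  0.    ] n>= 5.6 [0.566 0.276 0.09 ]
[-0.   -0.    0.07  0.    0.    0.  ] n>= 1.1 [0.576 0.242 0.029]
```

Emit:
nudge_tcp(rows=[-0.004, -0.013, 0, -0.047, -0.052, -0.176, -0.007, -0.026, 0.01, -0.094, -0.104, -0.352, -0.011, -0.039, 0.02, -0.141, -0.157, -0.528, -0.015, -0.052, 0.035, -0.188, -0.209, -0.704, -0.018, -0.065, 0.05, -0.235, -0.262, -0.88, -0.022, -0.078, 0.07, -0.282, -0.314, -1.056, -0.026, -0.091, 0.09, -0.329, -0.366, -1.23, -0.0295, -0.1036, 0.105, -0.383, -0.425, -1.43], finger_gap=0.085, squeeze=60)

```text
clock: 3.78
tcp_pos: [0.5645, 0.2813, 0.0975]
orientation: [0.203, 0.594, 0.763, -0.153]
wrist_force: [-0.2, -0.5, 0.6]
finger_gap: 0.0854
grip_force: 0.0
```

Emit:
nudge_tcp(rows=[0, 0, 0, 0, 0, 0, 0, 0, 0, 0, 0, 0])

```text
clock: 4.03
tcp_pos: [0.5654, 0.2817, 0.0992]
orientation: [0.203, 0.597, 0.761, -0.151]
wrist_force: [0.4, -0.2, 0.4]
finger_gap: 0.085
grip_force: 0.0
```

```bash
python3 - <<'E'
from h import *
c=[.5765,.2395,.024];y=.282;t=np.pi/6
print(delta(*pose(c,y,-t,.08)),env.get_state()["joint_pos"].round(2))
w=env.read_camera("wrist");np.savez("w3",**w);cv2.imwrite("pics/w3.png",w["image"][:,:,::-1])
E
```

```text
[-0.0002 -0.0011  0.0009 -0.0091 -0.012  -0.0398] [ 0.54  0.64  0.09  1.17 -0.49  1.91]
```

View pics/w3.png

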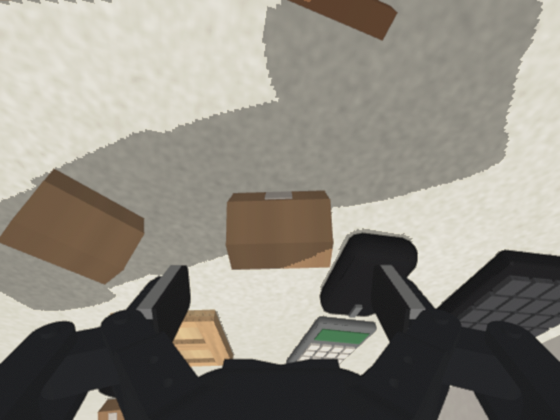

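The view shows A centred between the fingers, with its label on the lower +y flat as expected. The mouse lies close to the right finger, so I check the clearance.

```bash
python3 - <<'E'
from h import *
c=env.read_camera("top");
ks=[k for k in blobs(c["image"],(0,0,0),(180,255,45),150) if cv2.boundingRect(k)[0]>180 and cv2.boundingRect(k)[0]<245 and 165<cv2.boundingRect(k)[1]<200]
for k in ks:
    b=cv2.boxPoints(cv2.minAreaRect(k)); print([plane(c,x,.02)[:2].round(3) for x in b])
    W=np.array([plane(c,p[0],.02) for p in k]); 
    a=np.array([np.cos(.282),np.sin(.282)]);n=np.array([-a[1],a[0]])
    d=W[:,:2]-[.5765,.2395]; L=d@a; V=d@n
    for v in np.arange(-.04,.03,.01): 
        m=abs(V-v)<.006
        if m.any(): print(v.round(3),L[m].min().round(4))
E
```

```text
[array([0.695, 0.232]), array([0.697, 0.13 ]), array([0.64 , 0.128]), array([0.638, 0.23 ])]
-0.04 0.0513
-0.03 0.0542
```

Emit:
nudge_tcp(rows=[0, -0.001, 0.03, -0.009, -0.012, -0.04, 0, -0.001, 0.081, -0.009, -0.012, -0.04, 0, -0.001, 0.081, -0.009, -0.012, -0.04], finger_gap=0.085)

```text
clock: 4.5
tcp_pos: [0.5725, 0.2406, 0.0252]
orientation: [0.205, 0.58, 0.772, -0.159]
wrist_force: [-0.6, 0.1, -1.0]
finger_gap: 0.085
grip_force: 0.0
```

Emit:
nudge_tcp(rows=[0, 0, 0, 0, 0, 0, 0, 0, 0, 0, 0, 0, 0, 0, 0, 0, 0, 0, 0, 0, 0, 0, 0, 0], finger_gap=0.05, squeeze=60)

```text
clock: 5.0
tcp_pos: [0.5753, 0.2453, 0.0297]
orientation: [0.208, 0.579, 0.773, -0.154]
wrist_force: [1.1, 1.8, 6.8]
finger_gap: 0.0654
grip_force: 67.0
```

Emit:
nudge_tcp(rows=[-0.025, 0, -0.043, 0, 0, 0, -0.025, 0, -0.043, 0, 0, 0])

```text
clock: 5.25
tcp_pos: [0.5763, 0.2457, 0.0815]
orientation: [0.208, 0.579, 0.773, -0.153]
wrist_force: [1.0, -0.3, -0.7]
finger_gap: 0.0651
grip_force: 66.9
```

Emit:
nudge_tcp(rows=[-0.001, 0, 0, 0, 0.175, 0, -0.002, 0, 0.001, 0, 0.35, 0, -0.003, 0, 0.001, 0, 0.525, 0, -0.004, 0, 0.002, 0, 0.7, 0, -0.005, 0, 0.003, 0, 0.875, 0, -0.005, 0, 0.003, 0, 1.047, 0, -0.005, 0, 0.003, 0, 1.047, 0])

```text
clock: 6.12
tcp_pos: [0.5755, 0.2358, 0.0749]
orientation: [-0.208, 0.581, 0.772, 0.153]
wrist_force: [-0.4, 0.5, -2.1]
finger_gap: 0.0657
grip_force: 66.9
```

Emit:
nudge_tcp(rows=[-0.012, 0, 0.02, 0, 0, 0, -0.0245, 0, 0.042, 0, 0, 0, -0.0245, 0, 0.042, 0, 0, 0])

```text
clock: 6.5
tcp_pos: [0.5752, 0.239, 0.0284]
orientation: [-0.207, 0.579, 0.774, 0.153]
wrist_force: [0.5, 0.3, -1.1]
finger_gap: 0.0653
grip_force: 72.1
```

Emit:
nudge_tcp(rows=[0, 0, 0, 0, 0, 0, 0, 0, 0, 0, 0, 0, 0, 0, 0, 0, 0, 0], finger_gap=0.085)

```text
clock: 6.88
tcp_pos: [0.5756, 0.2385, 0.0289]
orientation: [-0.207, 0.579, 0.774, 0.154]
wrist_force: [-0.1, 0.7, 0.3]
finger_gap: 0.0853
grip_force: 0.0
```

Emit:
nudge_tcp(rows=[0, 0, -0.035, 0, 0, 0, 0, 0, -0.075, 0, 0, 0, 0, 0, -0.075, 0, 0, 0])

```text
clock: 7.25
tcp_pos: [0.5891, 0.2011, 0.0966]
orientation: [-0.205, 0.579, 0.773, 0.156]
wrist_force: [-0.4, -0.1, -0.2]
finger_gap: 0.085
grip_force: 0.0
```

Emit:
nudge_tcp(rows=[0.012, 0, 0, 0, -0.175, 0, 0.024, 0, 0.008, 0, -0.35, 0, 0.036, 0, 0.016, 0, -0.525, 0, 0.048, 0, 0.025, 0, -0.7, 0, 0.06, 0, 0.033, 0, -0.875, 0, 0.07, 0, 0.04, 0, -1.047, 0, 0.07, 0, 0.04, 0, -1.047, 0])

```text
clock: 8.12
tcp_pos: [0.5608, 0.2827, 0.0906]
orientation: [0.206, 0.576, 0.775, -0.158]
wrist_force: [-0.7, -0.4, -0.7]
finger_gap: 0.0849
grip_force: 0.0
```

```bash
python3 - <<'E'
from h import *
w=env.read_camera("wrist");np.savez("w4",**w);cv2.imwrite("pics/w4.png",w["image"][:,:,::-1])
c=[.5765,.2395,.024];y=.282;t=np.pi/6
print(delta(*pose(c,y,-t)))
E
```

```text
[-0.0045  0.0024  0.0746 -0.001   0.0004  0.0095]
```

View pics/w4.png

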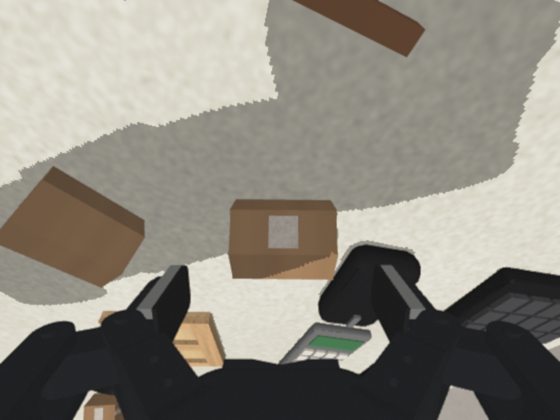

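A's label is now on the upper +y flat. Next I measure the tray from the initial top and side pictures, triangulating its corners.

```bash
python3 - <<'E'
from h import *
cs={}
for n in("top","side"):
    c=env.read_camera(n);im=np.load(n+".npy")
    ks=sorted(blobs(im,(4,50,60),(30,255,255),500),key=cv2.contourArea)[-1]
    hull=cv2.convexHull(ks); e=cv2.approxPolyDP(hull,6,True)[:,0]; print(n,cv2.contourArea(ks),e.tolist(),[plane(c,p,.014)[:2].round(4).tolist() for p in e])
    b=cv2.boxPoints(cv2.minAreaRect(ks)); P=np.array([plane(c,p,.014) for p in e[:4]]); print(P.mean(0).round(4)); cs[n]=(c,e)
ct,et=cs["top"];c2,es=cs["side"]
if len(es)>=4:
    for p in et:
        q=min(es,key=lambda q:np.linalg.norm(proj(c2,plane(ct,p,.014))-q)); X,r=tri((ct,p),(c2,q)); print(p,q,X.round(4),r.round(4))
w=np.load("w4.npz"); c=[.5765,.2395,.048]; print(proj(w,c))
E
```

```text
top 3486.5 [[224, 361], [393, 388], [401, 419], [298, 419], [227, 380]] [[0.1722, 0.1405], [0.1064, -0.3245], [0.0246, -0.346], [0.0212, -0.0648], [0.1217, 0.1308]]
[ 0.0811 -0.1487  0.014 ]
side 3293.0 [[273, 198], [305, 246], [254, 270], [225, 218]] [[0.5428, 0.0622], [0.5806, -0.078], [0.4684, -0.112], [0.4306, 0.0287]]
[ 0.5056 -0.0248  0.014 ]
[224 361] [225 218] [0.3032 0.1003 0.0005] 0.1368
[393 388] [254 270] [ 0.3209 -0.2768  0.3766] 0.1329
[401 419] [254 270] [ 0.2994 -0.291   0.4334] 0.1564
[298 419] [225 218] [ 0.2728 -0.1056  0.2998] 0.1691
[227 380] [225 218] [0.2856 0.0722 0.0608] 0.158
[284.86047647 270.78363561]
```

```bash
python3 - <<'E'
from h import *
es=[[273,198],[305,246],[254,270],[225,218]];c2=env.read_camera("side")
ct=env.read_camera("top");im=np.load("top.npy")
k=[k for k in blobs(im,(4,90,40),(22,255,255),800) if abs(cv2.boundingRect(k)[0]-260)<15][0]
et=cv2.approxPolyDP(cv2.convexHull(k),5,True)[:,0];print(et.tolist())
P=np.array([plane(ct,p,.014) for p in et]);print(P.round(4).tolist(),P.mean(0).round(4))
b=cv2.boxPoints(cv2.minAreaRect(k));P=np.array([plane(ct,p,.014) for p in b]);print("rect",P.round(4).tolist(),P.mean(0).round(4))
T=[]
for p in b:
    q=min(es,key=lambda q:np.linalg.norm(proj(c2,plane(ct,p,.014))-q)); X,r=tri((ct,p),(c2,q)); print(X.round(4),r.round(4));T.append(X)
print(np.mean(T,0).round(4))
E
```

```text
[[302, 215], [313, 255], [267, 267], [256, 228]]
[[0.579, -0.0681, 0.014], [0.4665, -0.1006, 0.014], [0.4307, 0.028, 0.014], [0.5396, 0.0613, 0.014]] [ 0.504  -0.0199  0.014 ]
rect [[0.5423, 0.0624, 0.014], [0.5808, -0.0711, 0.014], [0.4663, -0.1031, 0.014], [0.4286, 0.0294, 0.014]] [ 0.5045 -0.0206  0.014 ]
[0.5426 0.0624 0.0137] 0.0003
[ 0.5822 -0.0717  0.0044] 0.0004
[ 0.4679 -0.1042  0.0014] 0.0013
[0.4296 0.0294 0.0131] 0.001
[ 0.5056 -0.021   0.0082]
```

Emit:
nudge_tcp(rows=[-0.001, 0.0025, 0.04, 0, 0, 0.009, -0.001, 0.0025, 0.076, 0, 0, 0.009, -0.001, 0.0025, 0.076, 0, 0, 0.009], finger_gap=0.085)

```text
clock: 8.75
tcp_pos: [0.5757, 0.2396, 0.0271]
orientation: [0.206, 0.583, 0.77, -0.157]
wrist_force: [-0.4, 1.0, 0.3]
finger_gap: 0.0853
grip_force: 0.0
```

Emit:
nudge_tcp(rows=[0, 0, 0, 0, 0, 0, 0, 0, 0, 0, 0, 0, 0, 0, 0, 0, 0, 0, 0, 0, 0, 0, 0, 0], finger_gap=0.05, squeeze=60)

```text
clock: 9.25
tcp_pos: [0.578, 0.244, 0.0307]
orientation: [0.209, 0.582, 0.771, -0.154]
wrist_force: [-0.4, 0.5, 6.8]
finger_gap: 0.065
grip_force: 66.8
```

Emit:
nudge_tcp(rows=[-0.03, 0, -0.05, 0, 0, 0, -0.045, 0, -0.08, 0, 0, 0, -0.045, 0, -0.08, 0, 0, 0])

```text
clock: 9.62
tcp_pos: [0.5782, 0.2456, 0.1242]
orientation: [0.209, 0.582, 0.771, -0.152]
wrist_force: [0.5, 0.8, -1.0]
finger_gap: 0.0652
grip_force: 67.0
```

```bash
python3 - <<'E'
from h import *
W=[.5137,-.0525,.032];y=.275;t=np.pi/6
seq(pose(np.add(W,[0,0,.1]),y,0),pose(np.add(W,[0,0,.06]),y,t),pose(np.add(W,[0,0,.003]),y,t))
print(delta(*pose(np.add([.5753,.2435,.024],[0,0,.09]),.282,-t)))
E
```

```text
[-0.2405 -0.1439  0.121   0.0102  0.5224  0.0015] n>= 4.9 [ 0.514 -0.052  0.138]
[-0.003   0.      0.0408 -0.      0.5236 -0.    ] n>= 2.8 [ 0.515 -0.055  0.097]
[-0.0285  0.      0.0494  0.      0.      0.    ] n>= 0.9 [ 0.515 -0.055  0.04 ]
[ 0.004  -0.0034  0.0034  0.0066 -0.0012 -0.0073]
```

Emit:
nudge_tcp(rows=[-0.04, -0.024, 0.01, 0.002, 0.087, 0, -0.08, -0.048, 0.025, 0.004, 0.174, 0, -0.12, -0.072, 0.045, 0.006, 0.261, 0, -0.16, -0.096, 0.07, 0.008, 0.348, 0, -0.2, -0.12, 0.095, 0.009, 0.435, 0.001, -0.2405, -0.144, 0.121, 0.01, 0.522, 0.0015, -0.2405, -0.144, 0.121, 0.01, 0.522, 0.0015])

```text
clock: 10.5
tcp_pos: [0.5107, -0.0593, 0.1346]
orientation: [-0.002, 0.608, 0.794, -0.004]
wrist_force: [1.1, 0.2, -1.1]
finger_gap: 0.0652
grip_force: 67.0
```

```bash
python3 - <<'E'
from h import *
w=env.read_camera("wrist");np.savez("w5",**w);cv2.imwrite("pics/w5.png",w["image"][:,:,::-1])
C=np.array([.5047,-.0207]);a=.275;X=np.array([np.cos(a),np.sin(a)]);Y=np.array([-X[1],X[0]])
for u,v in((-.06,.07),(.06,.07),(-.039,.056),(.039,.056),(-.039,.01),(.039,.01)): print(u,v,proj(w,np.r_[C+u*X+v*Y,.014]).round(1))
W=[.5137,-.0525,.032];t=np.pi/6
seq(pose(np.add(W,[0,0,.06]),a,t),pose(np.add(W,[0,0,.003]),a,t))
E
```

```text
-0.06 0.07 [202.8  68. ]
0.06 0.07 [372.5  66.3]
-0.039 0.056 [233.3  88.9]
0.039 0.056 [341.7  87.9]
-0.039 0.01 [236.4 153.6]
0.039 0.01 [338.8 152.8]
[ 4.000e-04  4.200e-03  3.740e-02 -6.200e-03  5.248e-01 -9.000e-03] n>= 2.8 [ 0.515 -0.055  0.097]
[-0.0285  0.      0.0494  0.      0.      0.    ] n>= 0.9 [ 0.515 -0.055  0.04 ]
```

View pics/w5.png

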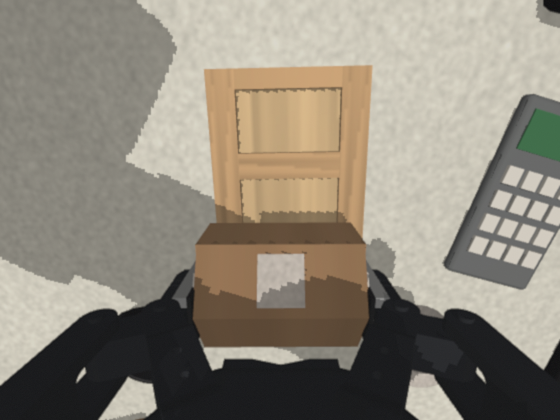

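The tray's corners appear at (205,70) and (371,66), within 2 px of prediction, and the carton sits square in the hand. Next I place A in the −y well with the final roll.

Emit:
nudge_tcp(rows=[0, 0.002, 0.012, -0.002, 0.175, -0.003, 0, 0.004, 0.025, -0.004, 0.35, -0.006, 0, 0.004, 0.037, -0.006, 0.525, -0.009, 0, 0.004, 0.037, -0.006, 0.525, -0.009])

```text
clock: 11.05
tcp_pos: [0.5142, -0.0526, 0.0941]
orientation: [-0.21, 0.581, 0.771, 0.154]
wrist_force: [-0.2, 0.1, -0.4]
finger_gap: 0.0654
grip_force: 67.0
```

Emit:
nudge_tcp(rows=[-0.015, 0, 0.026, 0, 0, 0, -0.025, 0, 0.043, 0, 0, 0, -0.0285, 0, 0.0494, 0, 0, 0, -0.0285, 0, 0.0494, 0, 0, 0])

```text
clock: 11.55
tcp_pos: [0.5154, -0.0518, 0.0424]
orientation: [-0.206, 0.58, 0.773, 0.155]
wrist_force: [0.5, -0.1, -0.3]
finger_gap: 0.0656
grip_force: 67.0
```

```bash
python3 - <<'E'
from h import *
print(delta(*pose([.5137,-.0525,.035],.275,np.pi/6)))
E
```

```text
[-0.0039 -0.0018  0.0003 -0.0029  0.0022  0.0083]
```

Emit:
nudge_tcp(rows=[-0.005, -0.001, 0.003, 0, 0, 0, -0.005, -0.001, 0.003, 0, 0, 0])

```text
clock: 11.8
tcp_pos: [0.5156, -0.0564, 0.0369]
orientation: [-0.206, 0.58, 0.772, 0.156]
wrist_force: [0.3, -0.3, -0.7]
finger_gap: 0.0654
grip_force: 67.2
```

Emit:
nudge_tcp(rows=[0, 0, 0, 0, 0, 0, 0, 0, 0, 0, 0, 0, 0, 0, 0, 0, 0, 0], finger_gap=0.085)

```text
clock: 12.18
tcp_pos: [0.5152, -0.0563, 0.0366]
orientation: [-0.206, 0.581, 0.772, 0.156]
wrist_force: [0.1, -1.2, -0.5]
finger_gap: 0.085
grip_force: 0.0
```

Emit:
nudge_tcp(rows=[0, 0, -0.04, 0, 0, 0, 0, 0, -0.09, 0, 0, 0, 0.02, 0, -0.11, 0, -0.175, 0, 0.03, 0, -0.13, 0, -0.35, 0, 0.03, 0, -0.15, 0, -0.525, 0, 0.03, 0, -0.16, 0, -0.525, 0])

```text
clock: 12.92
tcp_pos: [0.5298, -0.1061, 0.1923]
orientation: [0.003, 0.6, 0.8, 0.001]
wrist_force: [0.2, -0.1, -0.2]
finger_gap: 0.0851
grip_force: 0.0
```

```bash
python3 - <<'E'
from h import *
B=[.437,.208,.03]
w=env.read_camera("wrist");np.savez("w6",**w);cv2.imwrite("pics/w6.png",w["image"][:,:,::-1])
print(env.get_state()["joint_pos"].round(2))
E
```

```text
[-0.35  0.27 -0.16  1.13  0.    0.94]
```

View pics/w6.png

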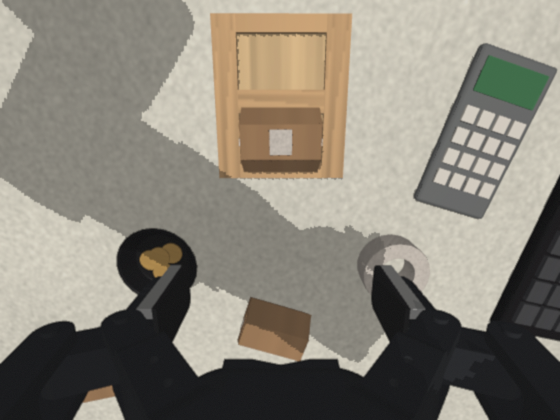

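A lies in the −y well with its label up, at (281,142). Now B: a metric fit of its outline, then the approach.

```bash
cat >> h.py <<'E'
def cartons(c,z=.024,amin=150):
    out=[]
    im=c["image"]; m=cv2.inRange(cv2.cvtColor(im,cv2.COLOR_RGB2HSV),(4,90,40),(22,255,255))
    m=cv2.morphologyEx(m,cv2.MORPH_CLOSE,np.ones((5,5)))
    for k in cv2.findContours(m,cv2.RETR_EXTERNAL,cv2.CHAIN_APPROX_NONE)[0]:
        if cv2.contourArea(k)<amin: continue
        W=np.array([plane(c,p[0],z)[:2] for p in k]).astype(np.float32)
        r=cv2.minAreaRect(W*1000); b=cv2.boxPoints(r)/1000; e1,e2=b[1]-b[0],b[2]-b[1]
        d=e1 if np.linalg.norm(e1)>np.linalg.norm(e2) else e2; d=d*(1 if d[0]>0 else -1)
        out.append((np.array(r[0]).round(1),np.sort(r[1]).round(1),np.arctan2(d[1],d[0]).round(3)))
    return out
E
python3 - <<'E'
from h import *
for n in("top","side"):
    for o in cartons(env.read_camera(n)): print(n,o)
t=np.pi/6;B=[.437,.208,.024];y=-.64
for yy in (y,y+np.pi): print(delta(*pose(B,yy,t if yy<1 else -t,.08)))
E
```

```text
top (array([ 405.6, -349.4]), array([52.8, 70.8]), np.float32(0.524))
top (array([404.7, 336.8]), array([ 12.2, 126.7]), np.float32(0.249))
top (array([438.5, 209. ]), array([53.6, 68.5]), np.float32(-0.59))
top (array([504.2, -20.9]), array([117.9, 138.5]), np.float32(-1.288))
top (array([528.8, 373.1]), array([ 13.1, 127.2]), np.float32(-0.102))
top (array([ 722.5, -681.3]), array([39.9, 91.1]), np.float32(-0.166))
top (array([ 732.5, -614.6]), array([41.9, 91.6]), np.float32(-0.162))
top (array([ 742.4, -548.4]), array([44.2, 90.4]), np.float32(-0.186))
side (array([ 410.9, -349.3]), array([51.5, 68.8]), np.float32(0.54))
side (array([ 425. , -218.3]), array([37.5, 44.4]), np.float32(1.396))
side (array([ 565.9, -246.3]), array([51.5, 71. ]), np.float32(-0.035))
side (array([504.3, -32. ]), array([117.5, 141. ]), np.float32(-1.288))
side (array([435.7, 215.3]), array([58.3, 75.5]), np.float32(-0.583))
side (array([ 231.8, 1015. ]), array([ 41.9, 186.6]), np.float32(-0.206))
[ 0.3039 -0.0362  0.0915 -0.2396  0.4855  0.8992]
[ 0.3039 -0.0362  0.0915 -0.5784 -0.2855 -2.16  ]
```

```bash
python3 - <<'E'
from h import *
t=np.pi/6;B=[.438,.209,.024];y=-.59
seq(pose(B,y,t,.08),pose(B,y,t))
E
```

```text
[ 0.3029 -0.0336  0.0915 -0.2265  0.4895  0.8505] n>= 5.4 [0.414 0.173 0.098]
[-0.    0.    0.08  0.    0.    0.  ] n>= 1.3 [0.436 0.207 0.029]
```

Emit:
nudge_tcp(rows=[0.05, -0.006, 0, -0.038, 0.082, 0.142, 0.1, -0.011, 0.01, -0.075, 0.163, 0.284, 0.15, -0.017, 0.02, -0.113, 0.245, 0.425, 0.2, -0.022, 0.045, -0.151, 0.326, 0.567, 0.25, -0.028, 0.07, -0.189, 0.408, 0.709, 0.303, -0.0336, 0.0915, -0.2265, 0.4895, 0.8505, 0.303, -0.0336, 0.0915, -0.2265, 0.4895, 0.8505], finger_gap=0.085)

```text
clock: 13.95
tcp_pos: [0.4036, 0.1754, 0.0913]
orientation: [-0.126, 0.853, 0.454, 0.222]
wrist_force: [0.2, 1.0, 0.2]
finger_gap: 0.0853
grip_force: 0.0
```

Emit:
nudge_tcp(rows=[0, 0, 0, 0, 0, 0])

```text
clock: 14.08
tcp_pos: [0.4137, 0.1732, 0.0971]
orientation: [-0.122, 0.852, 0.455, 0.227]
wrist_force: [0.7, 0.4, 1.1]
finger_gap: 0.0855
grip_force: 0.0
```

```bash
python3 - <<'E'
from h import *
t=np.pi/6;B=[.438,.209,.024];y=-.59
w=env.read_camera("wrist");np.savez("w7",**w);cv2.imwrite("pics/w7.png",w["image"][:,:,::-1])
print(delta(*pose(B,y,t)))
for o in cartons(w,.024,1500): print(o)
E
```

```text
[-0.0002 -0.0016  0.0796  0.0016  0.0009  0.0006]
(array([440.1, 208.8]), array([53.2, 74.3]), np.float32(-0.588))
(array([405.6, 328.1]), array([ 17.5, 121.2]), np.float32(0.253))
(array([519.2, 362.9]), array([ 20.9, 116.8]), np.float32(-0.099))
```

View pics/w7.png

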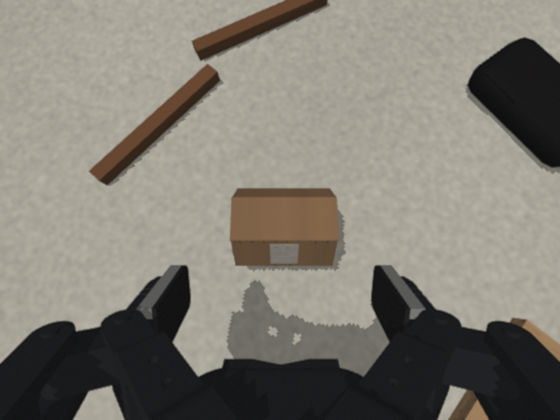

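The view shows B centred and aligned at (285,228), label on the near flat. I grasp it and lift.

Emit:
nudge_tcp(rows=[0, -0.0015, 0.04, 0, 0, 0, 0, -0.0015, 0.08, 0, 0, 0, 0, -0.0015, 0.08, 0, 0, 0], finger_gap=0.085)

```text
clock: 14.5
tcp_pos: [0.4359, 0.2072, 0.027]
orientation: [-0.122, 0.852, 0.455, 0.227]
wrist_force: [-0.6, -0.8, 0.6]
finger_gap: 0.0846
grip_force: 0.0
```

Emit:
nudge_tcp(rows=[0, 0, 0, 0, 0, 0, 0, 0, 0, 0, 0, 0, 0, 0, 0, 0, 0, 0, 0, 0, 0, 0, 0, 0], finger_gap=0.05, squeeze=60)

```text
clock: 15.0
tcp_pos: [0.4359, 0.2073, 0.0299]
orientation: [-0.12, 0.852, 0.455, 0.229]
wrist_force: [-1.1, -3.2, 6.6]
finger_gap: 0.0652
grip_force: 66.9
```

Emit:
nudge_tcp(rows=[0.025, 0, -0.043, 0, 0, 0, 0.05, 0, -0.0866, 0, 0, 0, 0.05, 0, -0.0866, 0, 0, 0])

```text
clock: 15.38
tcp_pos: [0.4378, 0.2079, 0.1334]
orientation: [-0.119, 0.851, 0.456, 0.232]
wrist_force: [0.3, 0.2, -0.9]
finger_gap: 0.0652
grip_force: 67.2
```

```bash
python3 - <<'E'
from h import *
W=[.4957,.0111,.032];y=.275;t=np.pi/6
seq(pose(np.add(W,[0,0,.1]),y,0),pose(np.add(W,[0,0,.06]),y,-t),pose(np.add(W,[0,0,.001]),y,-t))
E
```

```text
[-0.112   0.1575 -0.069   0.236  -0.4906 -0.8411] n>= 5.3 [0.496 0.011 0.138]
[ 0.003  -0.      0.0408  0.     -0.5236 -0.    ] n>= 2.8 [0.495 0.014 0.097]
[0.0295 0.     0.0511 0.     0.     0.    ] n>= 0.9 [0.495 0.014 0.038]
```

Emit:
nudge_tcp(rows=[-0.019, 0.026, -0.012, 0.039, -0.082, -0.14, -0.037, 0.053, -0.023, 0.079, -0.164, -0.28, -0.056, 0.079, -0.035, 0.118, -0.245, -0.42, -0.075, 0.105, -0.046, 0.157, -0.327, -0.56, -0.093, 0.131, -0.058, 0.197, -0.409, -0.7, -0.112, 0.1575, -0.069, 0.236, -0.4906, -0.841, -0.112, 0.1575, -0.069, 0.236, -0.4906, -0.841, -0.112, 0.1575, -0.069, 0.236, -0.4906, -0.841])

```text
clock: 16.38
tcp_pos: [0.4914, 0.0115, 0.1317]
orientation: [-0.005, 0.604, 0.797, -0.003]
wrist_force: [0.2, 0.1, -0.7]
finger_gap: 0.065
grip_force: 67.0
```

Emit:
nudge_tcp(rows=[0, 0, 0.013, 0, -0.175, 0, 0.002, 0, 0.027, 0, -0.35, 0, 0.003, 0, 0.041, 0, -0.524, 0, 0.003, 0, 0.041, 0, -0.524, 0, 0.003, 0, 0.041, 0, -0.524, 0])

```text
clock: 17.0
tcp_pos: [0.4913, 0.0142, 0.092]
orientation: [0.202, 0.582, 0.771, -0.158]
wrist_force: [0.7, 0.1, -0.1]
finger_gap: 0.0653
grip_force: 67.0
```

```bash
python3 - <<'E'
from h import *
W=[.4957,.0111,.032];y=.275;t=np.pi/6
print(delta(*pose(np.add(W,[0,0,.001]),y,-t)))
w=env.read_camera("wrist");np.savez("w8",**w)
E
```

```text
[ 0.0257  0.0038  0.0472 -0.0075 -0.004   0.0043]
```

Emit:
nudge_tcp(rows=[0.013, 0.004, 0.024, -0.007, -0.004, 0.004, 0.022, 0.004, 0.04, -0.007, -0.004, 0.004, 0.0257, 0.0038, 0.047, -0.007, -0.004, 0.004, 0.0257, 0.0038, 0.047, -0.007, -0.004, 0.004])

```text
clock: 17.55
tcp_pos: [0.4958, 0.0129, 0.0392]
orientation: [0.207, 0.584, 0.769, -0.157]
wrist_force: [0.2, -0.2, -1.1]
finger_gap: 0.0653
grip_force: 67.0
```

```bash
python3 - <<'E'
from h import *
print(delta(*pose([.4957,.0111,.033],.275,-np.pi/6)))
E
```

```text
[ 0.0017 -0.0006  0.0002 -0.0002  0.0021 -0.0022]
```

Emit:
nudge_tcp(rows=[0.002, -0.0005, 0.002, 0, 0, 0, 0.002, -0.0005, 0.002, 0, 0, 0])

```text
clock: 17.8
tcp_pos: [0.4959, 0.013, 0.0391]
orientation: [0.21, 0.583, 0.769, -0.157]
wrist_force: [-6.4, 2.2, 20.6]
finger_gap: 0.0653
grip_force: 69.7
```

Emit:
nudge_tcp(rows=[0, 0, 0, 0, 0, 0, 0, 0, 0, 0, 0, 0, 0, 0, 0, 0, 0, 0], finger_gap=0.085)

```text
clock: 18.18
tcp_pos: [0.4943, 0.0139, 0.0354]
orientation: [0.207, 0.583, 0.77, -0.157]
wrist_force: [-0.5, -0.3, -0.6]
finger_gap: 0.0849
grip_force: 0.0
```

Emit:
nudge_tcp(rows=[0, 0, -0.04, 0, 0, 0, 0, 0, -0.09, 0, 0, 0, 0, 0, -0.14, 0, 0, 0, -0.04, 0, -0.17, 0, 0.175, 0, -0.04, 0, -0.19, 0, 0.35, 0, -0.04, 0, -0.2, 0, 0.525, 0])

```text
clock: 18.92
tcp_pos: [0.4774, 0.0784, 0.2309]
orientation: [-0.0, 0.603, 0.798, 0.003]
wrist_force: [-0.2, 0.3, -1.2]
finger_gap: 0.0847
grip_force: 0.0
```

```bash
python3 - <<'E'
from h import *
c=env.read_camera("top");
for o in cartons(c,.012): print(o)
m=c["image"][200:300,120:340]
m2=cv2.inRange(cv2.cvtColor(c["image"],cv2.COLOR_RGB2HSV),(0,0,100),(180,60,255))
for n in("top","side"):
    c=env.read_camera(n)
    a,b=proj(c,[.504,-.02,.056]).astype(int); z=c["image"][b-40:b+40,a-40:a+40]; np.save("z"+n,z)
cv2.imwrite("pics/z1.png",cv2.resize(np.hstack([np.load("ztop.npy"),np.load("zside.npy")]),(800,400),interpolation=cv2.INTER_CUBIC)[:,:,::-1])
E
```

```text
(array([ 405.3, -352.6]), array([53.3, 71.5]), np.float32(0.524))
(array([ 429.3, -211. ]), array([40. , 47.3]), np.float32(0.801))
(array([404.1, 339.7]), array([ 12.3, 127.2]), np.float32(0.249))
(array([504.2, -20.3]), array([118.6, 139. ]), np.float32(-1.288))
(array([ 564.2, -247.7]), array([51.4, 66.5]), np.float32(0.002))
(array([529.6, 376.3]), array([ 13.2, 128.3]), np.float32(-0.102))
(array([ 725.1, -687.4]), array([40.2, 91.9]), np.float32(-0.166))
(array([ 735.5, -620.1]), array([42.2, 91.9]), np.float32(-0.162))
(array([ 745.2, -553.2]), array([44.7, 91.2]), np.float32(-0.186))
```

View pics/z1.png

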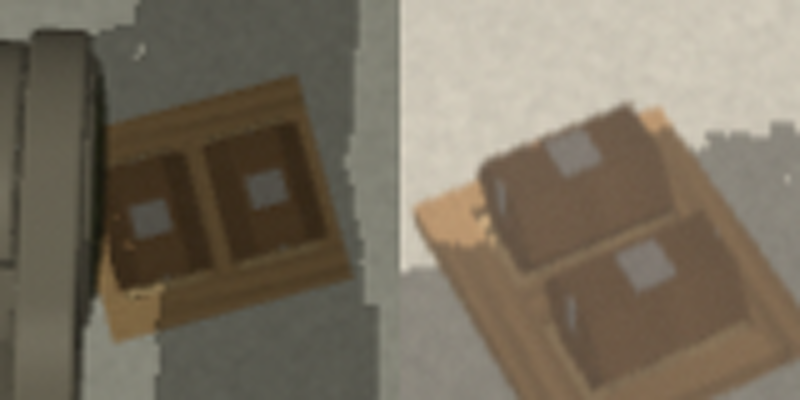

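Both labels are up. I check B's seat by triangulating the label corners, which should stand at z=0.056.

```bash
cat >> h.py <<'E'
def labels(c,near,rad=30,z=.056):
    "white label quads near projected world point"
    u,v=proj(c,list(near)+[z]); hsv=cv2.cvtColor(c["image"],cv2.COLOR_RGB2HSV)
    m=cv2.inRange(hsv,(0,0,70),(180,70,255)); M=np.zeros_like(m); cv2.circle(M,(int(u),int(v)),rad,255,-1)
    ks=cv2.findContours(m&M,cv2.RETR_EXTERNAL,cv2.CHAIN_APPROX_NONE)[0]
    ks=[k for k in ks if cv2.contourArea(k)>20]
    if not ks: return None
    k=min(ks,key=lambda k:np.linalg.norm(k.mean((0,1))-[u,v])); r=cv2.minAreaRect(k)
    b=cv2.boxPoints(r); return np.array(r[0]),b,r[1]
E
python3 - <<'E'
from h import *
cs={n:env.read_camera(n) for n in("top","side","wrist")}
C=np.array([.5047,-.0207]);a=.275;X=np.array([np.cos(a),np.sin(a)]);Y=np.array([-X[1],X[0]])
for nm,p in(("A",(.5137,-.0525)),("B",(.4957,.0111))):
    L={n:labels(c,p,{"top":9,"side":13,"wrist":30}[n]) for n,c in cs.items()}
    for n,l in L.items():
        if l: 
            W=np.array([plane(cs[n],x,.056)[:2] for x in l[1]]); e=[np.linalg.norm(W[i]-W[i-1]).round(4) for i in range(4)]
            d=plane(cs[n],l[0],.056)[:2]-C; dd=W[1]-W[0]; print(nm,n,"tray xy",(d@X).round(4),(d@Y).round(4),e,((np.arctan2(dd[1],dd[0])-a+.785)%1.5708-.785).round(3),proj(cs[n],list(p)+[.056]).round(0))
    P=[(cs[n],L[n][0]) for n in L if L[n]]
    if len(P)>1: print(tri(*P))
E
```

```text
A top tray xy -0.001 -0.0327 [np.float64(0.0173), np.float64(0.0191), np.float64(0.0173), np.float64(0.019)] 0.065 [297. 237.]
A side tray xy 0.001 -0.0331 [np.float64(0.0224), np.float64(0.0207), np.float64(0.0226), np.float64(0.0204)] 0.075 [270. 230.]
A wrist tray xy 0.0008 -0.0317 [np.float64(0.0201), np.float64(0.0183), np.float64(0.0201), np.float64(0.0186)] 0.003 [282. 320.]
(array([ 0.51390606, -0.05199971,  0.05518666]), np.float64(0.0013053316759116032))
B top tray xy -0.0006 0.0324 [np.float64(0.0172), np.float64(0.0192), np.float64(0.0172), np.float64(0.0192)] -0.011 [273. 243.]
B side tray xy 0.003 0.0476 [np.float64(0.0446), np.float64(0.0497), np.float64(0.0462), np.float64(0.0486)] -0.778 [256. 207.]
B wrist tray xy 0.0011 0.0337 [np.float64(0.0202), np.float64(0.0183), np.float64(0.0202), np.float64(0.0186)] 0.002 [282. 265.]
(array([0.49443874, 0.01426587, 0.06729262]), np.float64(0.003954376823911098))
```

B measures (0, 33) mm in the tray with the right label size at z=0.056, so it is seated. Now the strips.

```bash
python3 - <<'E'
from h import *
w=np.load("w7.npz"); w={k:w[k] for k in w}
t=env.read_camera("top")
for z in(0.006,.012): print([o for o in cartons(w,z,500)],[o for o in cartons(t,z,100) if o[1][0]<20])
S=[.404,.338];y=.25+np.pi/2
R=Rdown(y); seq(((S+[.1]),R),((S+[.025]),R))
E
```

```text
[(array([476. ,  43.4]), array([16.6, 25.1]), np.float32(-0.587)), (array([442.3, 211.7]), array([57.7, 80.7]), np.float32(-0.588)), (array([404.8, 341.1]), array([ 19. , 131.5]), np.float32(0.253)), (array([528. , 378.9]), array([ 22.7, 126.7]), np.float32(-0.099))] [(array([404.3, 341.4]), array([ 12.7, 128.4]), np.float32(0.25)), (array([530.1, 378. ]), array([ 13.3, 128.9]), np.float32(-0.102))]
[(array([474.4,  46.8]), array([16.2, 24.4]), np.float32(-0.587)), (array([441.6, 210.7]), array([56.2, 78.6]), np.float32(-0.588)), (array([405.1, 336.8]), array([ 18.5, 128.1]), np.float32(0.253)), (array([525.1, 373.5]), array([ 22.1, 123.4]), np.float32(-0.099))] [(array([404.4, 339.9]), array([ 12.7, 127.8]), np.float32(0.25)), (array([529.6, 376.3]), array([ 13.2, 128.3]), np.float32(-0.102))]
[ 2.699e-01  2.200e-03  1.270e-01 -3.800e-03 -1.100e-03 -1.545e+00] n>= 8.2 [0.404 0.338 0.1  ]
[0.    0.    0.075 0.    0.    0.   ] n>= 1.2 [0.404 0.338 0.025]
```

Emit:
nudge_tcp(rows=[0.034, 0, 0, 0, 0, -0.185, 0.068, 0, 0.02, 0, 0, -0.37, 0.102, 0.001, 0.04, -0.001, 0, -0.555, 0.136, 0.001, 0.06, -0.002, -0.001, -0.74, 0.17, 0.002, 0.08, -0.003, -0.001, -0.925, 0.204, 0.002, 0.1, -0.003, -0.001, -1.11, 0.238, 0.002, 0.12, -0.004, -0.001, -1.295, 0.27, 0.002, 0.127, -0.004, -0.001, -1.48], finger_gap=0.035)

```text
clock: 20.27
tcp_pos: [0.4026, 0.3389, 0.0991]
orientation: [-0.0, -0.096, 0.995, -0.001]
wrist_force: [0.4, 0.4, -0.1]
finger_gap: 0.0348
grip_force: 0.0
```

Emit:
nudge_tcp(rows=[0, 0, 0, 0, 0, -0.065, 0, 0, 0, 0, 0, -0.065])

```text
clock: 20.52
tcp_pos: [0.4036, 0.3385, 0.1003]
orientation: [0.0, -0.125, 0.992, -0.0]
wrist_force: [0.6, 0.2, 0.8]
finger_gap: 0.0347
grip_force: 0.0
```

```bash
python3 - <<'E'
from h import *
w=env.read_camera("wrist");np.savez("w9",**w)
R=Rdown(.25+np.pi/2)
print(delta([.4045,.34,.026],R),env.get_state()["joint_pos"].round(2))
for z in(.006,.012): print([o for o in cartons(w,z,500)])
E
```

```text
[-0.0008  0.0016  0.0746 -0.      0.0013 -0.0007] [ 0.54  0.32 -0.34  0.91 -0.    0.3 ]
[(array([491.5, 382.5]), array([15.3, 59.2]), np.float32(-0.098)), (array([405.7, 341.9]), array([ 11.5, 131.8]), np.float32(0.258))]
[(array([487. , 380.8]), array([14.9, 57.5]), np.float32(-0.098)), (array([403.7, 341.3]), array([ 11.2, 128.1]), np.float32(0.258))]
```

Emit:
nudge_tcp(rows=[-0.001, 0.0025, 0.04, 0, 0, 0.008, -0.001, 0.0025, 0.0735, 0, 0, 0.008, -0.001, 0.0025, 0.0735, 0, 0, 0.008, -0.001, 0.0025, 0.0735, 0, 0, 0.008], finger_gap=0.035)

```text
clock: 21.08
tcp_pos: [0.4061, 0.3407, 0.0287]
orientation: [0.001, -0.12, 0.993, 0.001]
wrist_force: [0.1, -0.1, 0.9]
finger_gap: 0.035
grip_force: 0.0
```

Emit:
nudge_tcp(rows=[0, 0, 0, 0, 0, 0, 0, 0, 0, 0, 0, 0, 0, 0, 0, 0, 0, 0], finger_gap=0.004, squeeze=40)

```text
clock: 21.45
tcp_pos: [0.4068, 0.3412, 0.0294]
orientation: [0.003, -0.12, 0.993, 0.001]
wrist_force: [-1.5, -0.2, 7.1]
finger_gap: 0.0103
grip_force: 40.2
```

Emit:
nudge_tcp(rows=[0, 0, -0.05, 0, 0, 0, 0, 0, -0.11, 0, 0, 0, 0, 0, -0.11, 0, 0, 0])

```text
clock: 21.82
tcp_pos: [0.4087, 0.3424, 0.1434]
orientation: [0.006, -0.12, 0.993, 0.003]
wrist_force: [0.7, 0.2, -1.1]
finger_gap: 0.0105
grip_force: 39.4
```

```bash
python3 - <<'E'
from h import *
C=np.array([.5047,-.0207]);a=.275;X=np.array([np.cos(a),np.sin(a)])
P=C-.023*X; R=Rdown(a)
seq((np.r_[P,.13],R),(np.r_[P,.084],R))
w=env.read_camera("wrist");print(cartons(w,.1,500))
E
```

```text
[ 0.0165 -0.3764  0.0116  0.013   0.0068  1.5366] n>= 8.2 [ 0.483 -0.027  0.13 ]
[0.    0.    0.046 0.    0.    0.   ] n>= 0.7 [ 0.483 -0.027  0.084]
[(array([414.1, 344.4]), array([ 16.1, 143.1]), np.float32(0.23))]
```

Emit:
nudge_tcp(rows=[0.002, -0.045, 0, 0.001, 0, 0.183, 0.004, -0.09, 0, 0.003, 0.001, 0.366, 0.006, -0.135, 0, 0.004, 0.002, 0.549, 0.008, -0.18, 0, 0.006, 0.003, 0.732, 0.01, -0.225, 0, 0.008, 0.004, 0.915, 0.012, -0.27, 0, 0.01, 0.005, 1.098, 0.014, -0.32, 0, 0.012, 0.006, 1.281, 0.0165, -0.3764, 0.01, 0.013, 0.007, 1.464])

```text
clock: 22.88
tcp_pos: [0.4789, -0.0303, 0.1265]
orientation: [-0.002, 0.576, 0.817, -0.005]
wrist_force: [1.6, 0.0, 0.1]
finger_gap: 0.0102
grip_force: 39.5
```

Emit:
nudge_tcp(rows=[0, 0, 0, 0, 0, 0.073, 0, 0, 0, 0, 0, 0.073, 0, 0, 0, 0, 0, 0.073])

```text
clock: 23.25
tcp_pos: [0.4785, -0.0285, 0.1266]
orientation: [-0.003, 0.603, 0.798, -0.005]
wrist_force: [0.4, 0.2, -0.9]
finger_gap: 0.0102
grip_force: 39.5
```

```bash
python3 - <<'E'
from h import *
C=np.array([.5047,-.0207]);a=.275;X=np.array([np.cos(a),np.sin(a)])
P=C-.023*X; R=Rdown(a)
seq((np.r_[P,.0855],R))
w=env.read_camera("wrist");np.savez("w10",**w)
for z in (.1,.11): print(cartons(w,z,300), P, a+np.pi/2-np.pi)
cv2.imwrite("pics/w10.png",w["image"][:,:,::-1])
E
```

```text
[ 0.0005  0.0049  0.0411 -0.0119  0.0025  0.0015] n>= 0.7 [ 0.483 -0.027  0.086]
[(array([494.5, -18.3]), array([ 74.4, 131.3]), np.float32(-1.286))] [ 0.48256422 -0.02694558] -1.2957963267948966
[(array([492.1, -14.3]), array([ 69.3, 122.3]), np.float32(-1.286))] [ 0.48256422 -0.02694558] -1.2957963267948966
```

View pics/w10.png

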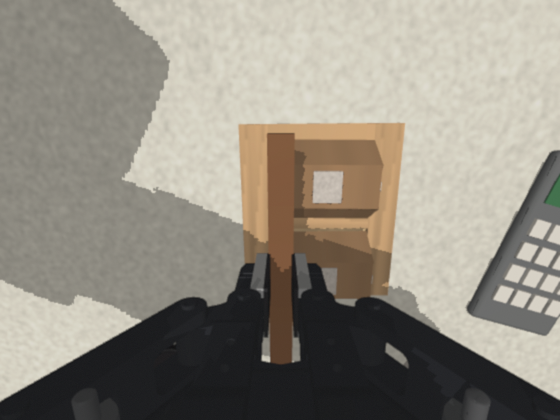

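The strip hangs square along tray y, left of the labels. I lower it, release and back off.

```bash
python3 - <<'E'
from h import *
w=np.load("w10.npz");C=np.array([.5047,-.0207]);a=.275;X=np.array([np.cos(a),np.sin(a)]);Y=np.array([-X[1],X[0]])
for v in(133,): print([((plane(w,(281,v),z)[:2]-C)@Y).round(4) for z in(.105,.11,.115)])
E
```

```text
[np.float64(0.0666), np.float64(0.0668), np.float64(0.067)]
```

Emit:
nudge_tcp(rows=[0, 0.005, 0.02, -0.01, 0, 0, 0, 0.005, 0.036, -0.01, 0, 0, 0, 0.005, 0.04, -0.01, 0, 0, 0, 0.005, 0.04, -0.01, 0, 0])

```text
clock: 23.8
tcp_pos: [0.4835, -0.0274, 0.0874]
orientation: [0.001, 0.603, 0.798, -0.001]
wrist_force: [0.2, -0.5, -0.7]
finger_gap: 0.0104
grip_force: 39.5
```

Emit:
nudge_tcp(rows=[0, 0, 0.002, 0, 0, 0, 0, 0, 0.003, 0, 0, 0])

```text
clock: 24.05
tcp_pos: [0.4842, -0.0279, 0.0854]
orientation: [0.002, 0.604, 0.797, -0.001]
wrist_force: [-2.1, 1.3, 12.3]
finger_gap: 0.0101
grip_force: 40.9
```

Emit:
nudge_tcp(rows=[0, 0, 0, 0, 0, 0, 0, 0, 0, 0, 0, 0, 0, 0, 0, 0, 0, 0], finger_gap=0.03)

```text
clock: 24.42
tcp_pos: [0.4836, -0.028, 0.0843]
orientation: [0.001, 0.604, 0.797, -0.001]
wrist_force: [-0.4, 0.1, -0.8]
finger_gap: 0.0298
grip_force: 0.0
```

Emit:
nudge_tcp(rows=[0, 0, -0.03, 0, 0, 0, 0, 0, -0.08, 0, 0, 0, 0, 0, -0.08, 0, 0, 0])

```text
clock: 24.8
tcp_pos: [0.4863, -0.0283, 0.168]
orientation: [0.005, 0.604, 0.797, 0.0]
wrist_force: [0.2, -0.7, -0.7]
finger_gap: 0.0297
grip_force: 0.0
```

```bash
python3 - <<'E'
from h import *
w=env.read_camera("wrist");np.savez("w11",**w)
t=env.read_camera("top"); print([o for o in cartons(t,.012,100)])
S=[.5295,.3772]; R=Rdown(-.1+np.pi/2); seq((S+[.1],R),(S+[.026],R))
E
```

```text
[(array([ 405.3, -352.6]), array([53.3, 71.5]), np.float32(0.524)), (array([ 430. , -210.3]), array([40. , 45.3]), np.float32(0.801)), (array([516. ,  50.9]), array([28.8, 72. ]), np.float32(-0.176)), (array([ 564.2, -247.7]), array([51.4, 66.4]), np.float32(0.002)), (array([529.6, 376.3]), array([ 13.2, 128.3]), np.float32(-0.102)), (array([ 725.1, -687.4]), array([40.2, 91.9]), np.float32(-0.166)), (array([ 735.5, -620.1]), array([42.2, 91.9]), np.float32(-0.162)), (array([ 745.2, -553.3]), array([44.6, 91.2]), np.float32(-0.186))]
[ 0.3777  0.1536  0.0632 -0.0018  0.0038 -1.1963] n>= 6.6 [0.53  0.377 0.1  ]
[0.    0.    0.074 0.    0.    0.   ] n>= 1.2 [0.53  0.377 0.026]
```

Emit:
nudge_tcp(rows=[0.04, 0.018, 0, 0, 0, -0.15, 0.09, 0.038, 0, 0, 0, -0.3, 0.14, 0.058, 0, 0, 0.001, -0.45, 0.19, 0.078, 0.01, -0.001, 0.002, -0.6, 0.24, 0.098, 0.02, -0.001, 0.003, -0.75, 0.29, 0.118, 0.035, -0.002, 0.004, -0.9, 0.335, 0.137, 0.05, -0.002, 0.004, -1.05, 0.378, 0.1536, 0.063, -0.002, 0.004, -1.196], finger_gap=0.035)

```text
clock: 25.9
tcp_pos: [0.5278, 0.3787, 0.0971]
orientation: [-0.002, 0.047, 0.999, -0.001]
wrist_force: [0.4, -0.7, -0.4]
finger_gap: 0.0351
grip_force: 0.0
```

Emit:
nudge_tcp(rows=[0, 0, 0, 0, 0, 0, 0, 0, 0, 0, 0, 0])

```text
clock: 26.15
tcp_pos: [0.5279, 0.3768, 0.0983]
orientation: [-0.002, 0.05, 0.999, -0.001]
wrist_force: [0.6, 0.2, 0.6]
finger_gap: 0.0348
grip_force: 0.0
```

```bash
python3 - <<'E'
from h import *
w=env.read_camera("wrist");np.savez("w12",**w)
for z in(.006,.012): print([o for o in cartons(w,z,500)])
S=[.5295,.3772]; R=Rdown(-.1+np.pi/2); seq((S+[.0245],R))
E
```

```text
[(array([531.2, 378.2]), array([ 11.6, 130.8]), np.float32(-0.102))]
[(array([529.1, 378.4]), array([ 11.3, 127.1]), np.float32(-0.102))]
[-0.0013  0.001   0.0746 -0.001  -0.003  -0.0016] n>= 1.2 [0.53  0.377 0.024]
```

Emit:
nudge_tcp(rows=[-0.002, 0.001, 0.04, 0, -0.003, 0, -0.002, 0.001, 0.072, 0, -0.003, 0, -0.002, 0.001, 0.074, 0, -0.003, 0, -0.002, 0.001, 0.074, 0, -0.003, 0], finger_gap=0.035)

```text
clock: 26.7
tcp_pos: [0.5316, 0.3778, 0.0272]
orientation: [0.001, 0.051, 0.999, 0.0]
wrist_force: [-0.1, 0.4, -0.0]
finger_gap: 0.0351
grip_force: 0.0
```

Emit:
nudge_tcp(rows=[0, 0, 0, 0, 0, 0, 0, 0, 0, 0, 0, 0, 0, 0, 0, 0, 0, 0], finger_gap=0.004, squeeze=40)

```text
clock: 27.08
tcp_pos: [0.5323, 0.379, 0.0281]
orientation: [0.002, 0.05, 0.999, 0.001]
wrist_force: [-0.4, -1.2, 6.2]
finger_gap: 0.0106
grip_force: 40.5
```

Emit:
nudge_tcp(rows=[0, 0, -0.05, 0, 0, 0, 0, 0, -0.11, 0, 0, 0, 0, 0, -0.11, 0, 0, 0])

```text
clock: 27.45
tcp_pos: [0.5341, 0.3805, 0.1429]
orientation: [0.006, 0.05, 0.999, 0.003]
wrist_force: [0.8, 0.4, -0.6]
finger_gap: 0.0101
grip_force: 39.7
```

```bash
python3 - <<'E'
from h import *
C=np.array([.5047,-.0207]);a=.275;X=np.array([np.cos(a),np.sin(a)]);Y=np.array([-X[1],X[0]])
P=C+.023*X; R=Rdown(a)
seq((np.r_[P,.13],R),(np.r_[P,.084],R))
# strip 1 position from w11 : darkest wood; corners via mask of saturated dark brown top
w=np.load("w11.npz");im=w["image"]
u=[proj(w,np.r_[C-.023*X+v*Y,.068]).round(0) for v in(.063,-.063)];print(u)
r=int(u[0][1])+25; print([im[r,c].tolist() for c in range(int(u[0][0])-24,int(u[0][0])+26,4)])
E
```

```text
[-0.032  -0.3938  0.0104  0.0131  0.0058  1.1959] n>= 6.4 [ 0.527 -0.014  0.13 ]
[0.    0.    0.046 0.    0.    0.   ] n>= 0.7 [ 0.527 -0.014  0.084]
[array([275., 131.]), array([276., 294.])]
[[197, 158, 116], [193, 156, 115], [156, 132, 99], [152, 122, 90], [146, 113, 83], [125, 87, 60], [125, 86, 59], [126, 87, 61], [126, 87, 60], [110, 86, 64], [148, 116, 84], [147, 114, 84], [147, 114, 84]]
```

Emit:
nudge_tcp(rows=[-0.004, -0.049, 0, 0.001, 0, 0.15, -0.008, -0.098, 0, 0.003, 0.001, 0.3, -0.012, -0.147, 0, 0.004, 0.002, 0.45, -0.016, -0.197, 0, 0.006, 0.003, 0.6, -0.02, -0.246, 0, 0.008, 0.004, 0.75, -0.024, -0.295, 0, 0.01, 0.005, 0.9, -0.028, -0.345, 0.005, 0.012, 0.006, 1.05, -0.032, -0.394, 0.01, 0.013, 0.006, 1.196])

```text
clock: 28.45
tcp_pos: [0.5228, -0.0183, 0.1254]
orientation: [-0.003, 0.606, 0.796, -0.005]
wrist_force: [0.9, -0.4, 0.1]
finger_gap: 0.0099
grip_force: 39.7
```

Emit:
nudge_tcp(rows=[0, 0, 0, 0, 0, 0, 0, 0, 0, 0, 0, 0])

```text
clock: 28.7
tcp_pos: [0.5228, -0.0166, 0.1255]
orientation: [-0.003, 0.603, 0.797, -0.005]
wrist_force: [0.1, -0.5, 0.1]
finger_gap: 0.0106
grip_force: 39.7
```

```bash
python3 - <<'E'
from h import *
C=np.array([.5047,-.0207]);a=.275;X=np.array([np.cos(a),np.sin(a)]);Y=np.array([-X[1],X[0]])
P=C+.023*X
seq((np.r_[P,.0855],Rdown(a)))
w=env.read_camera("wrist");np.savez("w13",**w)
im=w["image"].astype(int)
u,v=proj(w,np.r_[C+.023*X+.064*Y,.112]).round().astype(int);print(u,v)
print([(r,im[r,u].tolist()) for r in range(v-30,v+30,5)])
E
```

```text
[ 0.001   0.0049  0.0399 -0.0122  0.0016  0.0001] n>= 0.6 [ 0.527 -0.014  0.086]
292 139
[(109, [215, 211, 196]), (114, [220, 216, 202]), (119, [218, 215, 201]), (124, [213, 170, 124]), (129, [212, 171, 125]), (134, [122, 85, 59]), (139, [130, 91, 63]), (144, [131, 92, 64]), (149, [130, 92, 64]), (154, [130, 92, 63]), (159, [131, 91, 63]), (164, [131, 90, 63])]
```

Emit:
nudge_tcp(rows=[-0.001, 0.005, 0.02, -0.011, 0.002, 0, -0.002, 0.005, 0.035, -0.011, 0.002, 0, -0.002, 0.005, 0.042, -0.011, 0.002, 0, -0.002, 0.005, 0.042, -0.011, 0.002, 0])

```text
clock: 29.25
tcp_pos: [0.5282, -0.0169, 0.0842]
orientation: [0.0, 0.603, 0.798, -0.0]
wrist_force: [0.8, 0.7, 0.2]
finger_gap: 0.0102
grip_force: 39.8
```

Emit:
nudge_tcp(rows=[0, 0, 0, 0, 0, 0, 0, 0, 0, 0, 0, 0, 0, 0, 0, 0, 0, 0], finger_gap=0.03)

```text
clock: 29.62
tcp_pos: [0.5281, -0.0176, 0.0837]
orientation: [-0.0, 0.604, 0.797, -0.0]
wrist_force: [-0.1, -0.8, 1.2]
finger_gap: 0.0302
grip_force: 0.0
```

Emit:
nudge_tcp(rows=[0, 0, -0.03, 0, 0, 0, 0, 0, -0.08, 0, 0, 0, -0.03, 0, -0.1, 0, 0, 0, -0.06, 0, -0.12, 0, 0, 0, -0.06, 0, -0.12, 0, 0, 0])

```text
clock: 30.25
tcp_pos: [0.546, -0.0773, 0.2055]
orientation: [0.002, 0.605, 0.796, 0.0]
wrist_force: [-0.1, 0.1, -0.2]
finger_gap: 0.0298
grip_force: 0.0
```

```bash
python3 - <<'E'
from h import *
w=env.read_camera("wrist");np.savez("w14",**w);cv2.imwrite("pics/w14.png",w["image"][:,:,::-1])
C=np.array([.5047,-.0207]);a=.275;X=np.array([np.cos(a),np.sin(a)]);Y=np.array([-X[1],X[0]])
for x in(-.023,.023):print([proj(w,np.r_[C+x*X+v*Y,.068]).round(0) for v in(.065,-.065)])
E
```

```text
[array([216.,  39.]), array([225., 208.])]
[array([278.,  39.]), array([278., 208.])]
```

View pics/w14.png

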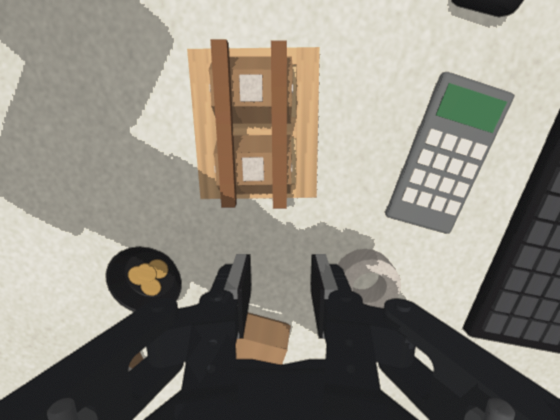

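Both strips lie square on the cartons, at image x 220–229 and 279, either side of the labels at (251,87) and (252,168). Next is D.

```bash
python3 - <<'E'
from h import *
t=np.pi/6;D=[.407,-.351,.024];y=.53
seq(pose(D,y,-t,.09),pose(D,y,-t))
E
```

```text
[-0.1811 -0.2191  0.0971 -0.0669 -0.5198 -0.2512] n>= 4.8 [ 0.383 -0.31   0.107]
[0.   0.   0.09 0.   0.   0.  ] n>= 1.4 [ 0.405 -0.348  0.029]
```

Emit:
nudge_tcp(rows=[-0.036, -0.044, 0, -0.013, -0.104, -0.05, -0.072, -0.088, 0.01, -0.027, -0.208, -0.1, -0.108, -0.132, 0.03, -0.04, -0.312, -0.15, -0.145, -0.176, 0.06, -0.053, -0.416, -0.2, -0.181, -0.219, 0.097, -0.067, -0.52, -0.251, -0.181, -0.219, 0.097, -0.067, -0.52, -0.251], finger_gap=0.085, squeeze=60)

```text
clock: 31.05
tcp_pos: [0.3759, -0.3044, 0.1004]
orientation: [0.219, 0.481, 0.839, -0.128]
wrist_force: [-0.2, 1.1, -1.1]
finger_gap: 0.0848
grip_force: 0.0
```

Emit:
nudge_tcp(rows=[0, 0, 0, 0, 0, 0, 0, 0, 0, 0, 0, 0])

```text
clock: 31.3
tcp_pos: [0.3852, -0.3099, 0.1092]
orientation: [0.226, 0.479, 0.838, -0.129]
wrist_force: [1.1, 0.5, 0.5]
finger_gap: 0.0848
grip_force: 0.0
```

```bash
python3 - <<'E'
from h import *
w=env.read_camera("wrist");np.savez("w15",**w)
for o in cartons(w,.024,1500): print(o)
print([o for o in cartons(env.read_camera("top"),.024,100)][:3])
l=labels(w,(.395,-.33),60,.036); print(l and (l[0],l[2]), l and plane(w,l[0],.036), proj(w,[.407,-.351,.024]))
t=np.pi/6;D=[.407,-.351,.024];y=.53
seq(pose(D,y,-t))
E
```

```text
(array([ 410.4, -353.1]), array([76.8, 78.2]), np.float32(-1.037))
(array([ 561.1, -260.2]), array([ 46.7, 135.4]), np.float32(-0.459))
(array([ 417.9, -208.3]), array([38.2, 40.3]), np.float32(1.019))
[(array([ 405.6, -349.4]), array([52.8, 70.8]), np.float32(0.524)), (array([ 430. , -208.4]), array([39.6, 44.9]), np.float32(0.801)), (array([504.2, -20.5]), array([118.1, 138. ]), np.float32(-1.294))]
(array([280., 211.]), (30.0, 28.0)) [ 0.39661916 -0.32965978  0.036     ] [277.3692618  221.64334941]
[ 0.0023 -0.0022  0.091   0.002   0.0025  0.0028] n>= 1.5 [ 0.405 -0.348  0.029]
```

Emit:
nudge_tcp(rows=[0.004, -0.002, 0.045, 0, 0, 0, 0.004, -0.002, 0.09, 0, 0, 0, 0.004, -0.002, 0.091, 0, 0, 0], finger_gap=0.085)

```text
clock: 31.78
tcp_pos: [0.4024, -0.3456, 0.0232]
orientation: [0.222, 0.48, 0.839, -0.128]
wrist_force: [0.1, -0.3, 0.1]
finger_gap: 0.085
grip_force: 0.0
```

Emit:
nudge_tcp(rows=[0, 0, 0, 0, 0, 0, 0, 0, 0, 0, 0, 0, 0, 0, 0, 0, 0, 0, 0, 0, 0, 0, 0, 0], finger_gap=0.05, squeeze=60)

```text
clock: 32.28
tcp_pos: [0.4026, -0.3464, 0.0276]
orientation: [0.225, 0.479, 0.838, -0.129]
wrist_force: [-4.3, 5.5, 10.1]
finger_gap: 0.0656
grip_force: 68.8
```

Emit:
nudge_tcp(rows=[-0.025, 0, -0.043, 0, 0, 0, -0.05, 0, -0.087, 0, 0, 0, -0.075, 0, -0.13, 0, 0, 0, -0.075, 0, -0.13, 0, 0, 0])

```text
clock: 32.78
tcp_pos: [0.4047, -0.3487, 0.1827]
orientation: [0.229, 0.479, 0.837, -0.13]
wrist_force: [0.6, 0.6, -1.6]
finger_gap: 0.0652
grip_force: 67.7
```

```bash
python3 - <<'E'
from h import *
C=np.array([.5047,-.0207]);a=.275;X=np.array([np.cos(a),np.sin(a)]);Y=np.array([-X[1],X[0]]);t=np.pi/6
W=np.r_[C-.033*Y+.001*X,.092]
seq(pose(W+[0,0,.08],a,0),pose(W+[0,0,.05],a,t),pose(W+[0,0,.002],a,t))
E
```

```text
[ 0.1747  0.245  -0.0973  0.0701  0.5309  0.2498] n>= 5.1 [ 0.515 -0.052  0.178]
[-0.003   0.      0.0308 -0.      0.5236 -0.    ] n>= 2.8 [ 0.515 -0.055  0.147]
[-0.024   0.      0.0416  0.      0.      0.    ] n>= 0.8 [ 0.515 -0.055  0.099]
```

Emit:
nudge_tcp(rows=[0.029, 0.041, -0.016, 0.012, 0.088, 0.042, 0.058, 0.082, -0.032, 0.023, 0.177, 0.083, 0.087, 0.122, -0.049, 0.035, 0.265, 0.125, 0.117, 0.163, -0.065, 0.047, 0.354, 0.167, 0.146, 0.204, -0.081, 0.058, 0.442, 0.208, 0.1747, 0.245, -0.0973, 0.07, 0.531, 0.25, 0.1747, 0.245, -0.0973, 0.07, 0.531, 0.25])

```text
clock: 33.65
tcp_pos: [0.5129, -0.0477, 0.1714]
orientation: [-0.007, 0.602, 0.798, 0.001]
wrist_force: [-0.4, -1.3, -1.9]
finger_gap: 0.0658
grip_force: 67.8
```

Emit:
nudge_tcp(rows=[0, 0, 0.01, 0, 0.175, 0, -0.001, 0, 0.02, 0, 0.35, 0, -0.003, 0, 0.031, 0, 0.524, 0, -0.003, 0, 0.031, 0, 0.524, 0, -0.003, 0, 0.031, 0, 0.524, 0])

```text
clock: 34.28
tcp_pos: [0.5122, -0.0526, 0.1417]
orientation: [-0.211, 0.583, 0.769, 0.157]
wrist_force: [-0.9, -0.3, -0.4]
finger_gap: 0.0653
grip_force: 68.0
```

```bash
python3 - <<'E'
from h import *
C=np.array([.5047,-.0207]);a=.275;X=np.array([np.cos(a),np.sin(a)]);Y=np.array([-X[1],X[0]]);t=np.pi/6
W=np.r_[C-.033*Y+.001*X,.092]
seq(pose(W+[0,0,.01],a,t),pose(W+[0,0,.002],a,t))
w=env.read_camera("wrist");np.savez("w16",**w)
for z in (.16,): 
    l=labels(w,W[:2],40,z); print(l and (l[0],l[1].round(0).tolist(),l[2]),proj(w,np.r_[W[:2],.166]))
E
```

```text
[-0.0203  0.0026  0.0281 -0.0047 -0.009  -0.0035] n>= 0.6 [ 0.515 -0.055  0.107]
[-0.004   0.      0.0069  0.      0.      0.    ] n>= 0.1 [ 0.515 -0.055  0.099]
(array([280., 294.]), [[256.0, 267.0], [304.0, 267.0], [304.0, 321.0], [256.0, 321.0]], (54.0, 48.0)) [287.54385815 293.44861925]
```

Emit:
nudge_tcp(rows=[-0.009, 0.0026, 0.015, -0.004, -0.009, -0.003, -0.017, 0.0026, 0.03, -0.004, -0.009, -0.003, -0.017, 0.0026, 0.03, -0.004, -0.009, -0.003])

```text
clock: 34.7
tcp_pos: [0.514, -0.0499, 0.1076]
orientation: [-0.207, 0.582, 0.771, 0.156]
wrist_force: [-0.5, 0.1, -1.1]
finger_gap: 0.0653
grip_force: 67.9
```

Emit:
nudge_tcp(rows=[-0.002, 0, 0.0034, 0, 0, 0, -0.002, 0, 0.0034, 0, 0, 0])

```text
clock: 34.95
tcp_pos: [0.515, -0.051, 0.1039]
orientation: [-0.207, 0.583, 0.77, 0.156]
wrist_force: [0.8, -0.8, -1.3]
finger_gap: 0.0651
grip_force: 67.9
```

Emit:
nudge_tcp(rows=[-0.001, 0, 0.0017, 0, 0, 0, -0.001, 0, 0.0017, 0, 0, 0])

```text
clock: 35.2
tcp_pos: [0.515, -0.0511, 0.1016]
orientation: [-0.207, 0.583, 0.77, 0.157]
wrist_force: [0.0, -0.2, -1.5]
finger_gap: 0.0653
grip_force: 67.9
```

Emit:
nudge_tcp(rows=[-0.001, 0, 0.0017, 0, 0, 0, -0.001, 0, 0.0017, 0, 0, 0])

```text
clock: 35.45
tcp_pos: [0.5148, -0.0511, 0.0995]
orientation: [-0.207, 0.583, 0.77, 0.156]
wrist_force: [0.8, -0.2, -1.7]
finger_gap: 0.0652
grip_force: 67.9
```

Emit:
nudge_tcp(rows=[-0.0008, 0, 0.0013, 0, 0, 0, -0.0008, 0, 0.0013, 0, 0, 0])

```text
clock: 35.7
tcp_pos: [0.5149, -0.0511, 0.0993]
orientation: [-0.207, 0.583, 0.77, 0.157]
wrist_force: [-1.0, -0.4, 5.7]
finger_gap: 0.0649
grip_force: 69.0
```

Emit:
nudge_tcp(rows=[-0.0006, 0, 0.001, 0, 0, 0, -0.0006, 0, 0.001, 0, 0, 0])

```text
clock: 35.95
tcp_pos: [0.5149, -0.0511, 0.0993]
orientation: [-0.207, 0.583, 0.77, 0.157]
wrist_force: [-3.5, -2.2, 13.1]
finger_gap: 0.0654
grip_force: 69.9
```

Contact at the right height (TCP 0.099 for a carton centre of 0.092). I release, back off and measure the labels.

Emit:
nudge_tcp(rows=[0, 0, 0, 0, 0, 0, 0, 0, 0, 0, 0, 0, 0, 0, 0, 0, 0, 0], finger_gap=0.085)

```text
clock: 36.33
tcp_pos: [0.5149, -0.051, 0.0968]
orientation: [-0.207, 0.583, 0.77, 0.156]
wrist_force: [-0.0, 0.6, 0.4]
finger_gap: 0.0853
grip_force: 0.0
```

Emit:
nudge_tcp(rows=[0, 0, -0.04, 0, 0, 0, 0, 0, -0.08, 0, 0, 0, 0, 0, -0.1, 0, -0.175, 0, 0, 0, -0.12, 0, -0.35, 0, 0, 0, -0.13, 0, -0.524, 0, 0, 0, -0.13, 0, -0.524, 0])

```text
clock: 37.08
tcp_pos: [0.5326, -0.1119, 0.2112]
orientation: [0.001, 0.602, 0.799, 0.001]
wrist_force: [0.6, 0.7, -0.5]
finger_gap: 0.0852
grip_force: 0.0
```

```bash
cat >> h.py <<'E'
C0=np.array([.5047,-.0207]);A0=.275;X0=np.array([np.cos(A0),np.sin(A0)]);Y0=np.array([-X0[1],X0[0]])
def lab(c,n,near,z,rad):
    l=labels(c,near,rad,z)
    if l is None: print(n,None);return
    W=np.array([plane(c,x,z)[:2] for x in l[1]]);d=plane(c,l[0],z)[:2]-C0;dd=W[1]-W[0]
    print(n,"tray xy",(d@X0).round(4),(d@Y0).round(4),"size",[np.linalg.norm(W[i]-W[i-1]).round(4) for i in(0,1)],"ang",((np.arctan2(dd[1],dd[0])-A0+.785)%1.5708-.785).round(3)); return l[0]
E
python3 - <<'E'
from h import *
p=C0-.033*Y0; L=[]
for n,r in(("top",9),("side",13),("wrist",30)):
    c=env.read_camera(n); l=lab(c,n,p,.116,r); 
    if l is not None: L.append((c,l))
    if n=="top":
        for o in cartons(c,.024): print(o)
if len(L)>1: print(tri(*L))
E
```

```text
top tray xy 0.0006 -0.0322 size [np.float64(0.0183), np.float64(0.0183)] ang -0.256
(array([503.8, -20.8]), array([118.2, 138. ]), np.float32(-1.288))
(array([ 722.5, -681.3]), array([39.9, 91.1]), np.float32(-0.166))
(array([ 732.8, -614.6]), array([41.9, 91.1]), np.float32(-0.162))
(array([ 742.4, -548.4]), array([44.2, 90.4]), np.float32(-0.186))
side tray xy -0.0053 -0.0292 size [np.float64(0.0304), np.float64(0.0352)] ang 0.136
wrist tray xy 0.0014 -0.0323 size [np.float64(0.02), np.float64(0.0184)] ang 0.004
(array([ 0.51206853, -0.05116629,  0.11662612]), np.float64(0.004694054013572471))
```

D sits at (1, −32) mm, z 0.117, square. Now C: first roll on the counter.

```bash
python3 - <<'E'
from h import *
for o in cartons(env.read_camera("side")): print(o)
t=np.pi/6;C=[.564,-.2465,.024];y=-.015
seq(pose(C,y,t,.09),pose(C,y,t))
E
```

```text
(array([ 425.1, -218.4]), array([37.4, 44.4]), np.float32(1.396))
(array([ 566.5, -246.2]), array([51.5, 69.8]), np.float32(-0.042))
(array([506.3, -12. ]), array([131.9, 178.8]), np.float32(-1.299))
(array([ 231.8, 1015. ]), array([ 41.9, 186.6]), np.float32(-0.206))
[-0.1823 -0.0191  0.1006 -0.0782  0.5164  0.2824] n>= 3.3 [ 0.563 -0.294  0.107]
[0.   0.   0.09 0.   0.   0.  ] n>= 1.4 [ 0.564 -0.249  0.029]
```

Emit:
nudge_tcp(rows=[-0.045, -0.005, 0.005, -0.02, 0.129, 0.07, -0.09, -0.01, 0.02, -0.039, 0.258, 0.141, -0.135, -0.014, 0.05, -0.058, 0.387, 0.212, -0.182, -0.019, 0.1, -0.078, 0.516, 0.282, -0.182, -0.019, 0.1, -0.078, 0.516, 0.282], finger_gap=0.085)

```text
clock: 37.9
tcp_pos: [0.5587, -0.297, 0.0926]
orientation: [-0.192, 0.691, 0.672, 0.185]
wrist_force: [-0.9, 1.2, -1.1]
finger_gap: 0.0851
grip_force: 0.0
```

Emit:
nudge_tcp(rows=[0, 0, 0, 0, 0, 0, 0, 0, 0, 0, 0, 0])

```text
clock: 38.15
tcp_pos: [0.565, -0.2937, 0.113]
orientation: [-0.178, 0.687, 0.68, 0.184]
wrist_force: [-0.8, 0.3, 0.7]
finger_gap: 0.0851
grip_force: 0.0
```

```bash
python3 - <<'E'
from h import *
w=env.read_camera("wrist");np.savez("w17",**w)
for o in cartons(w,.024,1500): print(o)
t=np.pi/6;C=[.564,-.2465,.024];y=-.015
print(proj(w,C)); print([ (np.round(cv2.minAreaRect(k)[0]),np.round(cv2.minAreaRect(k)[1]),round(cv2.minAreaRect(k)[2])) for k in blobs(w["image"],(4,90,40),(22,255,255),1500)])
seq(pose(C,y,t))
E
```

```text
(array([ 562.8, -245.7]), array([53.7, 72.8]), np.float32(-0.034))
(array([ 439.6, -215.3]), array([39.6, 42.2]), np.float32(1.011))
(array([516.9, -64.8]), array([ 86.1, 113.6]), np.float32(0.28))
[278.07691506 225.33053485]
[(array([276., 225.]), array([98., 70.]), 1), (array([115., 187.]), array([49., 56.]), 33), (array([224.,  24.]), array([ 83., 132.]), 76)]
[-0.0036 -0.0025  0.0954  0.0052  0.0072  0.0066] n>= 1.5 [ 0.564 -0.249  0.029]
```

Emit:
nudge_tcp(rows=[-0.002, -0.003, 0.045, 0.002, 0.004, 0.015, -0.003, -0.003, 0.092, 0.002, 0.007, 0.018, -0.003, -0.003, 0.095, 0.002, 0.007, 0.018], finger_gap=0.085)

```text
clock: 38.58
tcp_pos: [0.5613, -0.246, 0.0272]
orientation: [-0.185, 0.692, 0.673, 0.184]
wrist_force: [0.1, 0.2, 0.3]
finger_gap: 0.085
grip_force: 0.0
```

Emit:
nudge_tcp(rows=[0, 0, 0, 0, 0, 0, 0, 0, 0, 0, 0, 0, 0, 0, 0, 0, 0, 0, 0, 0, 0, 0, 0, 0], finger_gap=0.05, squeeze=60)

```text
clock: 39.08
tcp_pos: [0.5635, -0.2509, 0.0294]
orientation: [-0.182, 0.693, 0.672, 0.185]
wrist_force: [-0.3, 0.8, 8.8]
finger_gap: 0.0656
grip_force: 67.2
```

Emit:
nudge_tcp(rows=[0.025, 0, -0.043, 0, 0, 0, 0.025, 0, -0.043, 0, 0, 0])

```text
clock: 39.33
tcp_pos: [0.5648, -0.2523, 0.0807]
orientation: [-0.18, 0.693, 0.673, 0.185]
wrist_force: [0.0, -0.9, -1.8]
finger_gap: 0.0657
grip_force: 66.9
```

Emit:
nudge_tcp(rows=[0.001, 0, 0, 0, -0.175, 0, 0.002, 0, 0.001, 0, -0.35, 0, 0.003, 0, 0.001, 0, -0.525, 0, 0.004, 0, 0.002, 0, -0.7, 0, 0.005, 0, 0.003, 0, -0.875, 0, 0.005, 0, 0.003, 0, -1.047, 0, 0.005, 0, 0.003, 0, -1.047, 0])

```text
clock: 40.2
tcp_pos: [0.5617, -0.2411, 0.0742]
orientation: [0.175, 0.691, 0.676, -0.187]
wrist_force: [-0.7, -0.7, -1.0]
finger_gap: 0.0652
grip_force: 66.9
```

Emit:
nudge_tcp(rows=[0.012, 0, 0.02, 0, 0, 0, 0.0225, 0, 0.039, 0, 0, 0, 0.0225, 0, 0.039, 0, 0, 0])

```text
clock: 40.58
tcp_pos: [0.5627, -0.2446, 0.0304]
orientation: [0.176, 0.693, 0.674, -0.186]
wrist_force: [-0.2, 0.6, -1.1]
finger_gap: 0.0655
grip_force: 69.6
```

Emit:
nudge_tcp(rows=[0, 0, 0, 0, 0, 0, 0, 0, 0, 0, 0, 0, 0, 0, 0, 0, 0, 0], finger_gap=0.085)

```text
clock: 40.95
tcp_pos: [0.5621, -0.2438, 0.0304]
orientation: [0.176, 0.693, 0.674, -0.187]
wrist_force: [0.0, 0.2, -0.3]
finger_gap: 0.0851
grip_force: 0.0
```

Emit:
nudge_tcp(rows=[0, 0, -0.035, 0, 0, 0, 0, 0, -0.08, 0, 0, 0, 0, 0, -0.08, 0, 0, 0])

```text
clock: 41.32
tcp_pos: [0.5663, -0.2032, 0.1032]
orientation: [0.179, 0.692, 0.674, -0.185]
wrist_force: [0.6, -0.2, -1.0]
finger_gap: 0.0851
grip_force: 0.0
```

Emit:
nudge_tcp(rows=[-0.012, 0, 0, 0, 0.175, 0, -0.024, 0, 0.008, 0, 0.35, 0, -0.036, 0, 0.016, 0, 0.525, 0, -0.048, 0, 0.025, 0, 0.7, 0, -0.06, 0, 0.033, 0, 0.875, 0, -0.07, 0, 0.04, 0, 1.047, 0, -0.07, 0, 0.04, 0, 1.047, 0, -0.07, 0, 0.04, 0, 1.047, 0])

```text
clock: 42.32
tcp_pos: [0.561, -0.2844, 0.0983]
orientation: [-0.185, 0.693, 0.672, 0.184]
wrist_force: [0.1, 0.5, 0.6]
finger_gap: 0.085
grip_force: 0.0
```

```bash
python3 - <<'E'
from h import *
w=env.read_camera("wrist");np.savez("w18",**w)
for o in cartons(w,.024,1500): print(o)
t=np.pi/6;y=-.03
l=labels(w,(.564,-.2465-.0208),60,.036); 
P=plane(w,l[0],.036); C=P-np.array([np.sin(y),-np.cos(y),0])*.0208; C[2]=.024
print(l[0],l[2],P.round(4),C.round(4),proj(w,C))
C=np.array([.564,-.2465,.024])
seq(pose(C,y,t))
E
```

```text
(array([ 562.1, -246.3]), array([53.5, 74. ]), np.float32(-0.02))
(array([ 440. , -215.1]), array([39.5, 42. ]), np.float32(1.011))
(array([516.9, -64.5]), array([ 87.7, 113.2]), np.float32(0.287))
[281.5 263.5] (19.0, 29.0) [ 0.5613 -0.2668  0.036 ] [ 0.562 -0.246  0.024] [281.67840407 234.80705569]
[-0.0058  0.002   0.0782 -0.0078 -0.0033 -0.0019] n>= 1.3 [ 0.564 -0.249  0.029]
```

C's label is now on the upper −y flat, carton centre (0.562,−0.246). I regrasp it and carry it to the +y upper place.

Emit:
nudge_tcp(rows=[-0.003, 0, 0.04, 0, 0, 0, -0.0055, 0, 0.078, -0.004, -0.003, 0, -0.0055, 0, 0.078, -0.004, -0.003, 0], finger_gap=0.085)

```text
clock: 42.75
tcp_pos: [0.5608, -0.246, 0.0295]
orientation: [-0.184, 0.692, 0.673, 0.184]
wrist_force: [0.2, 0.6, 1.1]
finger_gap: 0.0846
grip_force: 0.0
```

Emit:
nudge_tcp(rows=[0, 0, 0, 0, 0, 0, 0, 0, 0, 0, 0, 0, 0, 0, 0, 0, 0, 0, 0, 0, 0, 0, 0, 0], finger_gap=0.05, squeeze=60)

```text
clock: 43.25
tcp_pos: [0.5632, -0.2511, 0.0323]
orientation: [-0.18, 0.694, 0.672, 0.185]
wrist_force: [0.7, 0.2, 8.2]
finger_gap: 0.0653
grip_force: 67.0
```

Emit:
nudge_tcp(rows=[0.025, 0, -0.043, 0, 0, 0, 0.05, 0, -0.087, 0, 0, 0, 0.08, 0, -0.139, 0, 0, 0, 0.09, 0, -0.156, 0, 0, 0, 0.09, 0, -0.156, 0, 0, 0])

```text
clock: 43.88
tcp_pos: [0.5635, -0.2515, 0.2122]
orientation: [-0.179, 0.694, 0.673, 0.185]
wrist_force: [0.5, -0.1, -1.9]
finger_gap: 0.0651
grip_force: 67.0
```

```bash
python3 - <<'E'
from h import *
a=A0;t=np.pi/6;W=np.r_[C0+.033*Y0+.001*X0,.092]
seq(pose(W+[0,0,.11],a,0),pose(W+[0,0,.05],a,-t),pose(W+[0,0,.002],a,-t))
E
```

```text
[ 0.224  -0.0749  0.1333  0.0795 -0.5166 -0.2989] n>= 4.3 [0.497 0.011 0.208]
[ 0.003  -0.      0.0608  0.     -0.5236 -0.    ] n>= 2.8 [0.496 0.014 0.147]
[0.024  0.     0.0416 0.     0.     0.    ] n>= 0.8 [0.496 0.014 0.099]
```

Emit:
nudge_tcp(rows=[0.037, -0.012, 0.022, 0.013, -0.086, -0.05, 0.075, -0.025, 0.044, 0.027, -0.172, -0.1, 0.112, -0.037, 0.067, 0.04, -0.258, -0.15, 0.149, -0.05, 0.089, 0.053, -0.344, -0.2, 0.187, -0.062, 0.111, 0.066, -0.43, -0.25, 0.224, -0.075, 0.133, 0.08, -0.517, -0.299, 0.224, -0.075, 0.133, 0.08, -0.517, -0.299])

```text
clock: 44.75
tcp_pos: [0.4933, 0.0167, 0.206]
orientation: [-0.004, 0.6, 0.8, -0.0]
wrist_force: [-0.3, -0.7, -0.6]
finger_gap: 0.0656
grip_force: 66.9
```

Emit:
nudge_tcp(rows=[0.001, 0, 0.015, 0, -0.175, 0, 0.002, 0, 0.035, 0, -0.35, 0, 0.003, 0, 0.055, 0, -0.524, 0, 0.003, 0, 0.06, 0, -0.524, 0, 0.003, 0, 0.06, 0, -0.524, 0])

```text
clock: 45.38
tcp_pos: [0.4944, 0.0151, 0.1464]
orientation: [0.202, 0.583, 0.771, -0.156]
wrist_force: [0.5, -0.3, -1.7]
finger_gap: 0.0649
grip_force: 66.9
```

```bash
python3 - <<'E'
from h import *
a=A0;t=np.pi/6;W=np.r_[C0+.033*Y0+.001*X0,.092]
seq(pose(W+[0,0,.012],a,-t),pose(W+[0,0,.002],a,-t))
w=env.read_camera("wrist");np.savez("w19",**w)
l=labels(w,W[:2],60,.162); print(l and (l[0],l[1].round(0).tolist(),l[2]),proj(w,np.r_[W[:2],.166]))
w=dict(np.load("w8.npz")); l=labels(w,[.4957,.0111],60,.11); print("B ref",l and (l[0],l[2]))
E
```

```text
[ 0.0173  0.0014  0.033  -0.0048 -0.007   0.0025] n>= 0.6 [0.496 0.014 0.109]
[0.005  0.     0.0087 0.     0.     0.    ] n>= 0.2 [0.496 0.014 0.099]
(array([279. , 343.5]), [[225.0, 323.0], [333.0, 323.0], [333.0, 364.0], [225.0, 364.0]], (41.0, 108.0)) [283.1807217  345.15215343]
B ref (array([280.49996948, 333.99996948]), (46.99999237060547, 21.999996185302734))
```

Emit:
nudge_tcp(rows=[0.009, 0.0014, 0.017, -0.004, -0.007, 0.002, 0.0175, 0.0014, 0.033, -0.004, -0.007, 0.002, 0.0175, 0.0014, 0.033, -0.004, -0.007, 0.002])

```text
clock: 45.8
tcp_pos: [0.4961, 0.0136, 0.1097]
orientation: [0.207, 0.584, 0.77, -0.157]
wrist_force: [-1.2, -1.1, -1.2]
finger_gap: 0.0655
grip_force: 66.9
```

Emit:
nudge_tcp(rows=[0.002, 0, 0.0034, 0, 0, 0, 0.002, 0, 0.0034, 0, 0, 0])

```text
clock: 46.05
tcp_pos: [0.4966, 0.0147, 0.1065]
orientation: [0.208, 0.583, 0.77, -0.156]
wrist_force: [-0.3, -0.4, -1.0]
finger_gap: 0.0653
grip_force: 66.9
```

Emit:
nudge_tcp(rows=[0.001, 0, 0.0017, 0, 0, 0, 0.001, 0, 0.0017, 0, 0, 0])

```text
clock: 46.3
tcp_pos: [0.496, 0.015, 0.1039]
orientation: [0.208, 0.582, 0.77, -0.156]
wrist_force: [0.4, -1.0, -0.7]
finger_gap: 0.0653
grip_force: 66.9
```

Emit:
nudge_tcp(rows=[0.001, 0, 0.0017, 0, 0, 0, 0.001, 0, 0.0017, 0, 0, 0])

```text
clock: 46.55
tcp_pos: [0.4958, 0.015, 0.1016]
orientation: [0.207, 0.582, 0.77, -0.157]
wrist_force: [0.2, -0.6, -1.9]
finger_gap: 0.0652
grip_force: 66.9
```

Emit:
nudge_tcp(rows=[0.0007, 0, 0.0013, 0, 0, 0, 0.0007, 0, 0.0013, 0, 0, 0])

```text
clock: 46.8
tcp_pos: [0.4958, 0.0149, 0.1001]
orientation: [0.207, 0.582, 0.77, -0.157]
wrist_force: [-0.2, -0.7, -1.2]
finger_gap: 0.0657
grip_force: 66.9
```

Emit:
nudge_tcp(rows=[0.0005, 0, 0.0009, 0, 0, 0, 0.0005, 0, 0.0009, 0, 0, 0])

```text
clock: 47.05
tcp_pos: [0.496, 0.0149, 0.1]
orientation: [0.208, 0.582, 0.77, -0.157]
wrist_force: [-2.2, 1.1, 4.8]
finger_gap: 0.0653
grip_force: 67.7
```

Contact at 0.100, as expected. Release, back off, check everything.

Emit:
nudge_tcp(rows=[0, 0, 0, 0, 0, 0, 0, 0, 0, 0, 0, 0, 0, 0, 0, 0, 0, 0], finger_gap=0.085)

```text
clock: 47.42
tcp_pos: [0.496, 0.0149, 0.0992]
orientation: [0.208, 0.583, 0.77, -0.156]
wrist_force: [0.2, 0.1, 0.6]
finger_gap: 0.0848
grip_force: 0.0
```

Emit:
nudge_tcp(rows=[0, 0, -0.04, 0, 0, 0, 0, 0, -0.08, 0, 0, 0, 0, 0, -0.12, 0, 0, 0, -0.05, 0, -0.15, 0, 0.175, 0, -0.09, 0, -0.17, 0, 0.35, 0, -0.11, 0, -0.18, 0, 0.524, 0, -0.11, 0, -0.18, 0, 0.524, 0])

```text
clock: 48.3
tcp_pos: [0.4989, 0.0068, 0.3117]
orientation: [0.002, 0.606, 0.796, 0.001]
wrist_force: [-0.8, -0.7, -0.6]
finger_gap: 0.0851
grip_force: 0.0
```

Emit:
nudge_tcp(rows=[-0.05, 0, -0.02, 0, 0, 0, -0.1, 0, -0.02, 0, 0, 0, -0.12, 0, -0.02, 0, 0, 0, -0.12, 0, -0.02, 0, 0, 0])

```text
clock: 48.8
tcp_pos: [0.5295, -0.1052, 0.329]
orientation: [-0.0, 0.604, 0.797, -0.001]
wrist_force: [1.2, 0.9, -0.2]
finger_gap: 0.085
grip_force: 0.0
```

```bash
python3 - <<'E'
from h import *
Z=[]
for n,r in(("top",9),("side",13),("wrist",18)):
    c=env.read_camera(n)
    for s in(-1,1): lab(c,n+str(s),C0+s*.033*Y0,.116,r)
    a,b=proj(c,[.504,-.02,.09]).astype(int); q=40 if n!="wrist" else 110
    a=np.clip(a,q,559-q);b=np.clip(b,q,419-q); Z.append(cv2.resize(c["image"][b-q:b+q,a-q:a+q],(266,266),interpolation=cv2.INTER_CUBIC))
cv2.imwrite("pics/end.png",np.hstack(Z)[:,:,::-1])
E
```

```text
top-1 tray xy 0.0006 -0.0322 size [np.float64(0.0183), np.float64(0.0183)] ang -0.256
top1 tray xy 0.0001 0.0323 size [np.float64(0.0173), np.float64(0.0198)] ang 0.066
side-1 tray xy 0.0019 -0.0322 size [np.float64(0.0219), np.float64(0.0198)] ang 0.091
side1 tray xy 0.0037 0.0465 size [np.float64(0.0437), np.float64(0.0477)] ang -0.77
wrist-1 tray xy 0.0016 -0.0318 size [np.float64(0.0203), np.float64(0.0176)] ang 0.004
wrist1 tray xy 0.0008 0.0325 size [np.float64(0.02), np.float64(0.0176)] ang 0.004
```

View pics/end.png

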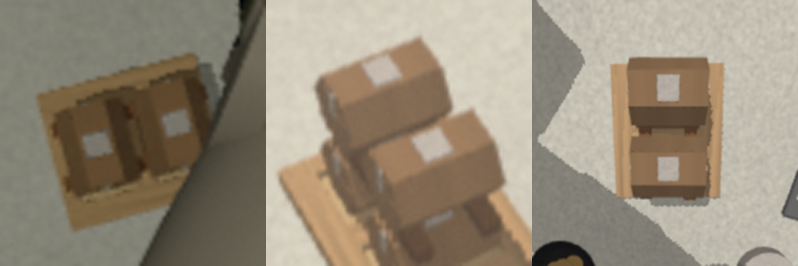

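The pictures show both upper cartons level on the strips, labels up, at (1, ±32) mm. The hand is clear, so I hand it in.

```bash
python3 -c "
from workcell import env
print(env.hand_in())"
```

```text
the job is handed in; nothing more can be done
None
```

The job is handed in at about 49 s on the robot's clock: all four cartons are stacked label up, two in the wells and two on the strips, and by my last camera checks the upper two sit within about 2 mm of their places; the hand-in returned no verdict.

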